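Scoop detergent tablets into the washer's soap dispenser and snap its lid shut

TASK

Load the washer for its next run: using the hand scoop, never the gripper itself, move all five detergent tablets from the tub into the large main-wash compartment of the soap dispenser. Then put the scoop down flat on the machine top and press the dispenser's lid fully shut until it snaps past its catch. Leave the other things standing where they are.

Things in the scene. Friction and masses are not known exactly. Their poses are not given: they have to be found in the camera images.
- tub: open grey plastic tub, fixed to the machine top, 270 long (its x) x 124 wide (y) x 55 mm high, walls and floor 5 mm; origin: centre of its underside, x along its length away from the robot. The tablets lie flat on its floor, side by side, in its far (+x) part (centres at x = -5 mm and beyond)
- dispenser: soap dispenser of the washer: grey open-topped box, fixed, 150 (its x) x 200 (y) x 80 mm high, walls and floor 5 mm; origin: centre of its underside, hinge on the +x side (away from the robot). A 4 mm partition at y = +45 mm, 68 mm high, splits it: large main-wash compartment (inside x -70..70, y -95..43 mm) and narrow softener compartment (y 47..95 mm)
- wash_well (a point): middle of the floor of the main-wash (large) compartment, 5 mm above the machine top
- disp_lid (a joint): angle of the white dispenser lid (rad): 0 = shut, grows as it opens up and back, stop at 1.85. Stiff hinge: it stays where left (about 2 N at its edge moves it). Lowered, it comes to rest on a sprung catch at about 0.07; pressing the front edge down with about 7 N snaps it past the catch to 0, where it stays (free play 0.01)
- lid_hinge (a point): middle of the lid's hinge line, along the dispenser's y at its top far edge: 75 mm to +x of the dispenser's origin, 81 mm up
- lid_edge (a point): middle of the free edge of the lid on its outer (top) face, 162 mm from the hinge. The lid is a plate 204 mm wide and 6 mm thick (top 87 mm above the machine top when shut) with a 26 mm skirt along the free edge on the inner side and an 80 mm wide thumb lip sticking out 10 mm beyond it
- scoop: aluminium hand scoop lying flat on its base, 193 mm long, about 120 g; origin: centre of the underside of its bowl; x towards the open mouth, z up. Bowl 105 x 100 x 42 mm high, 3 mm sheet, floor from x = -50 to 55 mm, front open, sides sloping to 10 mm near the lip. Black handle, 22 mm wide (y), 14 mm thick, rises at 40 degrees from the back wall to x = -136, z = 110 mm
- scoop_grip (a point): point on the handle's centre line, to pinch across its 22 mm width: 111 mm behind the scoop's origin (-x) and 89 mm above its underside
- scoop_lip (a point): middle of the lip, the front edge of the scoop's floor: 55 mm in front of the scoop's origin, on the underside
- tab1: one of five alike white pressed detergent tablets, a round disc 40 mm across x 22 mm thick with bevelled rims (45 degrees, flat faces 25 mm across), 30 g, slippery (friction about 0.3); origin at its centre, z along its axis
- tab2: one of five alike white pressed detergent tablets, a round disc 40 mm across x 22 mm thick with bevelled rims (45 degrees, flat faces 25 mm across), 30 g, slippery (friction about 0.3); origin at its centre, z along its axis
- tab3: one of five alike white pressed detergent tablets, a round disc 40 mm across x 22 mm thick with bevelled rims (45 degrees, flat faces 25 mm across), 30 g, slippery (friction about 0.3); origin at its centre, z along its axis
- tab4: one of five alike white pressed detergent tablets, a round disc 40 mm across x 22 mm thick with bevelled rims (45 degrees, flat faces 25 mm across), 30 g, slippery (friction about 0.3); origin at its centre, z along its axis
- tab5: one of five alike white pressed detergent tablets, a round disc 40 mm across x 22 mm thick with bevelled rims (45 degrees, flat faces 25 mm across), 30 g, slippery (friction about 0.3); origin at its centre, z along its axis
- bleach_bottle: bystander: white bottle, 68 mm across, 200 mm high; origin at the centre of its underside
- starch_can: bystander: aluminium can, 60 mm across, 165 mm high; origin at the centre of its underside
- softener_jar: bystander: grey jar with a white cap, 80 mm across, 120 mm high; origin at the centre of its underside
- dosing_cup: bystander: white plastic cup, 72 mm across, 75 mm high; origin at the centre of its underside
- lint_brush: bystander: wooden lint brush lying bristles down, handle to its -x, 170 mm long, 46 mm wide, 26 mm high; origin under its middle
- sheet_carton: bystander: cardboard carton, 110 (its x) x 70 x 75 mm high; origin at the centre of its underside
Mind the look-alikes: they are no part of the job. Leave any blue look-alike of the scoop alone. Leave any pink look-alike of the tab2 alone.

How it is judged:
By the outcome, as a careful person would: the job done as asked, in the order asked, and still so for the second after the job is handed in, with the robot touching nothing.
It also fails if it takes over 72 s, if anything falls off the work surface, if the arm or the gripper's body presses on something with over 40 N, if the wrist force passes 120 N, or if a joint passes its speed limit or range.

ROBOT

A 6-joint arm with a two-finger parallel gripper is mounted at the origin on the work surface. World frame = base frame: x ahead of the robot, y to its left, z up, the work surface at z = 0. Lengths are in m, angles in rad, forces in N, time in s.
With the tool pointing down it reaches from about 0.325 to 0.9 m from the base axis. Payload 6.1 kg.
Tool frame: the origin (TCP) lies on the centre line of the jaws, within the pads' length; the fingertips stand robot.finger_overhang ahead of it and the grasp point (between the pads) is the TCP (robot.finger_overhang is the distance from the TCP to the fingertips, in m); x points along the fingers, y is the direction in which the jaws open and shut, and the axes are right-handed (so a half turn about x gives the same grasp; the last joint's range is limited). The gripper opens to 87 mm and grips with 3 to 60 N. Pads are 19 mm wide; open, the fingers measure 117 mm over their backs; the gripper's body (75 mm by 190 mm) begins 51 mm behind the grasp point.
Start: joints at [-1.297, 0.22, 1.526, -0, 1.395, -0.126], TCP at [0.243, -0.576, 0.242] pointing down, gripper open.
Joint ranges: [-2.98, 2.98], [-0.91, 2.08], [0.09, 2.57], [-1.24, 4.39], [0.2, 2.65], [-2.68, 2.68]. Speed limits (rad/s): [2.57, 2.57, 3.01, 3.14, 3.14, 3.14].

INTERFACE

Orientations are given as a 3x3 rotation matrix whose columns are the frame's x, y, z axes.
In Python, from plant import robot gives the robot as it stands.
- The arm moves only by the shell command python3 -m pendant 'ROWS' [OPENING] [FORCE]. ROWS is JSON, a list of rows, each an object with "offset": the shift along the tool's x, y, z in cm, a list of three; "rot": the turn, a rotation vector about the tool's x, y, z in degrees, a list of three. In form: [{"offset": [dx, dy, dz], "rot": [wx, wy, wz]}, ...]. A call has 1 to 8 rows; each row is the pose to reach, as a shift and turn from the pose commanded when the call began, along the tool's axes at that moment; what a row does not reach only later rows make up. A row lasts 1/12 s, in which the tool goes at most 41.7 mm and 7.16 degrees, less where a joint would pass 70% of its speed; a pose out of reach is approached as far as the arm can. A call with a gripper value outside its range is refused whole. OPENING is the finger opening in cm, from 0 to 8.7, set as the call begins (- or left out, the last holds). The fingers move at their own pace and stop on an object; FORCE is the grip in N (left out, the last holds). Time passes only in rows, so rows that repeat a pose let the fingers close. It gives the time, the measured TCP pose, the force and the opening at its end, in the units of the state.
- robot.read_state(): the state, without advancing time (a new reading comes with each control period).
- robot.camera(name): name is "side" or "top" or "wrist"; returns the picture (400x640x3 uint8, red, green, blue); there is no depth.
- robot.get_calibration(name): a dict with "fx", "fy", "cx", "cy" (pixels), "R" (3x3) and "t" (3): a world point X has camera coordinates R X + t. Camera axes: x right, y down, z forward; pixel columns grow to the right and rows downward; lengths in m; the calibration is good to about 2 mm. The wrist camera is an equidistant fisheye: a pixel r from the principal point sees the ray r / f radians off the axis. A picture is of the moment at which its call begins: read the wrist's pose just before it. get_calibration takes no time and is no camera call; for the wrist camera it gives the pose at the moment of the call.
- robot.finish_job(): hands the job in, once; it reports no verdict.
The state is a dict: "t": time; "joint_pos": joint angles; "dq": joint speeds; "joint_efforts": joint torques, N m; "tcp_pos": TCP position; "ee_rot": TCP orientation; "wrist_force": force on the tool from outside, world axes, zero at the start; "ft_torque": the same for the moment, N m; "width": finger opening in m.
Only numpy, scipy, OpenCV 4.12 (cv2) and the standard library are available. Lean on these libraries where they do the work, as an engineer would, in place of code of your own. Each camera call takes 0.05 s, during which the arm holds its last target. There are 200 camera calls.

## Working session

There is one attempt and no reset: what is moved stays moved. The work goes in short steps, Python scripts to look and compute and a shell command to move; the robot and the scene stay as the last step left them, time stands still between calls to the robot, and variables do not carry over. Pictures are saved under pics/ and viewed, about 8 in all and at most 12, crops included, and the job is handed in when it is done.

```bash
ls; mkdir -p pics; python3 - <<'E'
from plant import robot
import cv2,numpy as np
for n in("side","top"):
    im=robot.camera(n); cv2.imwrite(f"pics/{n}0.png",im[...,::-1]); c=robot.get_calibration(n); print(n,{k:np.round(v,3).tolist() for k,v in c.items()})
print(robot.finger_overhang); print(robot.read_state())
E
```

```text
pics
side {'fx': 485.963, 'fy': 485.963, 'cx': 318.429, 'cy': 194.38, 'R': [[-0.696, -0.718, -0.003], [-0.493, 0.481, -0.725], [0.522, -0.503, -0.689]], 't': [0.324, 0.298, 1.256]}
top {'fx': 377.243, 'fy': 377.243, 'cx': 320.295, 'cy': 198.573, 'R': [[-0.017, -1.0, 0.025], [-0.991, 0.014, -0.132], [0.131, -0.027, -0.991]], 't': [-0.01, 0.484, 1.109]}
0.019
{'t': 0.1, 'joint_pos': array([-1.29713259e+00,  2.21149183e-01,  1.52751394e+00, -1.35317532e-05,
        1.39470925e+00, -1.26106379e-01]), 'dq': array([-0.00131061, -0.00174694, -0.00498941, -0.0017705 ,  0.00095823,
        0.0011081 ]), 'joint_efforts': array([ 1.61456421e-03, -4.95948064e+01, -3.88517547e+01,  7.03074457e-02,
        5.15964325e-02, -2.83288495e-05]), 'tcp_pos': array([ 0.24309653, -0.57520228,  0.24053631]), 'ee_rot': array([[-4.93813802e-04,  3.89208354e-01, -9.21149615e-01],
       [ 1.70988677e-03, -9.21148052e-01, -3.89208611e-01],
       [-9.99998416e-01, -1.76725812e-03, -2.10626593e-04]]), 'wrist_force': array([ 0.16483714, -0.16153713, -0.00259728]), 'ft_torque': array([ 0.00739417, -0.05714145,  0.03310559]), 'width': 0.08678907230484344}
```

View pics/top0.png

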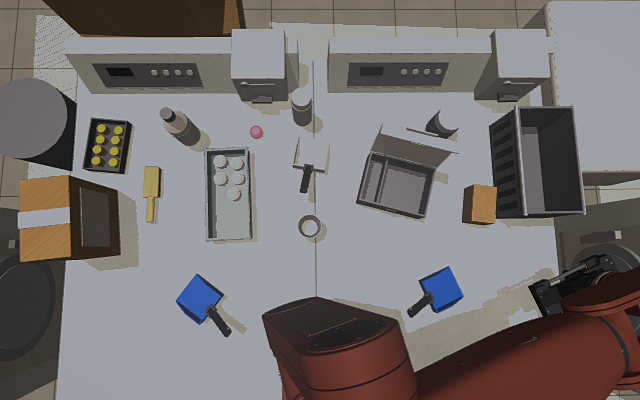

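View pics/side0.png

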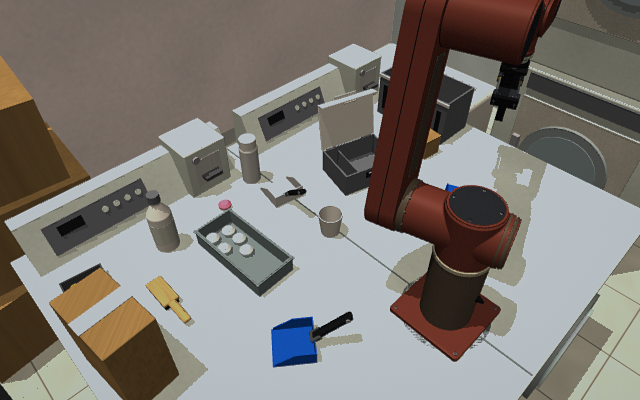

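The top view shows the grey tub at about (229,194) with five tablets at (220..236,161..194). The aluminium scoop is at (311,155) with its handle at (305,180), and the open dispenser is at (397,185). The blue scoops and the pink tablet are decoys. I'll zoom in on the relevant area.

```bash
cat > h.py <<'E'
import numpy as np,cv2
from plant import robot
def ray(n,px,c=None):
    c=c or robot.get_calibration(n); R=np.array(c["R"]);t=np.array(c["t"])
    px=np.array(px,float).reshape(-1,2); u=(px[:,0]-c["cx"])/c["fx"]; v=(px[:,1]-c["cy"])/c["fy"]
    if n=="wrist":
        r=np.hypot(u,v)+1e-12; d=np.c_[np.sin(r)*u/r,np.sin(r)*v/r,np.cos(r)]
    else: d=np.c_[u,v,np.ones(len(u))]
    return -R.T@t, d@R
def onz(n,px,z,c=None):
    o,d=ray(n,px,c); return o+d*((z-o[2])/d[:,2])[:,None]
def proj(n,X,c=None):
    c=c or robot.get_calibration(n); p=np.array(X,float).reshape(-1,3)@np.array(c["R"]).T+np.array(c["t"])
    if n=="wrist":
        r=np.hypot(p[:,0],p[:,1])+1e-12; th=np.arctan2(r,p[:,2]); return np.c_[c["cx"]+c["fx"]*th*p[:,0]/r,c["cy"]+c["fy"]*th*p[:,1]/r]
    return np.c_[c["cx"]+c["fx"]*p[:,0]/p[:,2],c["cy"]+c["fy"]*p[:,1]/p[:,2]]
def tri(p1,p2,n1="top",n2="side"):
    o1,d1=ray(n1,p1);o2,d2=ray(n2,p2);d1=d1[0];d2=d2[0]
    s=np.linalg.lstsq(np.c_[d1,-d2],o2-o1,rcond=None)[0]
    a=o1+s[0]*d1;b=o2+s[1]*d2; return (a+b)/2,np.linalg.norm(a-b)
E
python3 - <<'E'
import cv2,numpy as np
a=cv2.imread("pics/top0.png"); b=a[120:250,195:465]
cv2.imwrite("pics/c1.png",cv2.resize(b,None,fx=2.95,fy=2.95,interpolation=cv2.INTER_CUBIC))
a=cv2.imread("pics/side0.png"); b=a[80:280,190:400]
cv2.imwrite("pics/c2.png",cv2.resize(b,None,fx=3,fy=3,interpolation=cv2.INTER_CUBIC))
E
```

```text
(no output)
```

View pics/c1.png

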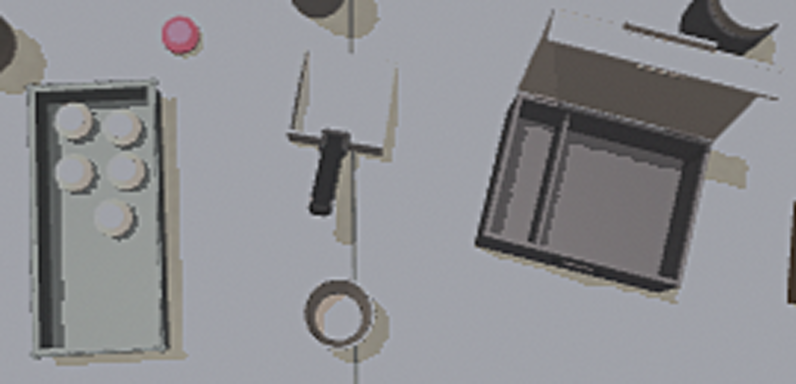

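View pics/c2.png

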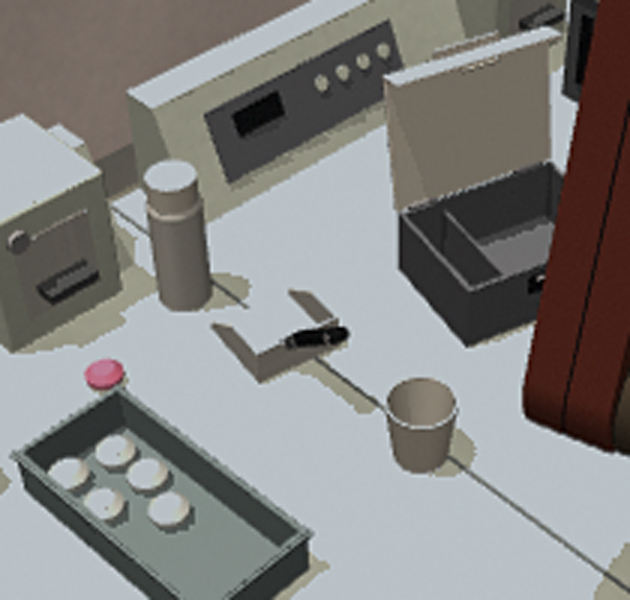

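```bash
python3 - <<'E'
from h import *
f=lambda P:np.array(P)/2.95+[195,120]-0.33
g=lambda P:np.array(P)/3+[190,80]-0.33
np.set_printoptions(precision=4,suppress=True)
print("tub",T:=onz("top",f([(27,90),(157,80),(168,352),(33,357)]),.055)); print(T.mean(0))
print("tubside",onz("side",g([(12,457),(120,390),(312,536)]),.055))
print("disp",D:=onz("top",f([(477,243),(677,290),(708,143),(518,95)]),.08)); print(D.mean(0))
print("dispside",onz("side",g([(472,285),(400,213)]),.08))
print("tabs",onz("top",f([(75,121),(123,127),(76,172),(127,170),(115,217)]),.027))
print("tabs s",onz("side",g([(70,472),(117,450),(104,502),(149,475),(169,510)]),.027))
print("back corners",onz("top",f([(289,134),(382,152)]),.042),onz("side",g([(258,361)]),.042))
print("lip",onz("top",f([(306,53),(397,65)]),.01), "side",onz("side",g([(212,325),(290,291)]),.01))
print("handle end top",tri(f([(320,207)]),g([(342,334)])))
print("lid edge ends",tri(f([(553,10)]),g([(388,77)])),tri(f([(778,98)]),g([(560,35)])))
print("jar etc",onz("top",f([(728,5)]),.12),onz("side",g([(178,180)]),.165),onz("top",f([(340,313)]),.075))
E
```

```text
tub [[0.6321 0.3291 0.055 ]
 [0.6412 0.198  0.055 ]
 [0.3653 0.1849 0.055 ]
 [0.3626 0.317  0.055 ]]
[0.5003 0.2572 0.055 ]
tubside [[0.6314 0.3323 0.055 ]
 [0.6322 0.2055 0.055 ]
 [0.3621 0.1927 0.055 ]]
disp [[ 0.4663 -0.1209  0.08  ]
 [ 0.4171 -0.3165  0.08  ]
 [ 0.5639 -0.3557  0.08  ]
 [ 0.6152 -0.1665  0.08  ]]
[ 0.5156 -0.2399  0.08  ]
dispside [[ 0.4782 -0.1373  0.08  ]
 [ 0.6166 -0.168   0.08  ]]
tabs [[0.6061 0.2869 0.027 ]
 [0.5991 0.2373 0.027 ]
 [0.5523 0.285  0.027 ]
 [0.5537 0.2327 0.027 ]
 [0.5048 0.2443 0.027 ]]
tabs s [[0.6008 0.2926 0.027 ]
 [0.5924 0.243  0.027 ]
 [0.5472 0.2916 0.027 ]
 [0.5446 0.2404 0.027 ]
 [0.4966 0.2536 0.027 ]]
back corners [[ 0.5864  0.0647  0.042 ]
 [ 0.5664 -0.0305  0.042 ]] [[0.5789 0.0726 0.042 ]]
lip [[ 0.6816  0.0474  0.01  ]
 [ 0.6675 -0.0495  0.01  ]] side [[ 0.6829  0.052   0.01  ]
 [ 0.6657 -0.0453  0.01  ]]
handle end top (array([0.4982, 0.0311, 0.1073]), np.float64(0.004481890721605727))
lid edge ends (array([ 0.6464, -0.1749,  0.2396]), np.float64(0.006085644849603285)) (array([ 0.5685, -0.3624,  0.2429]), np.float64(0.0015469483631246914))
jar etc [[ 0.6931 -0.3697  0.12  ]] [[0.7403 0.0336 0.165 ]] [[0.3999 0.0148 0.075 ]]
```

```bash
cat >> h.py <<'E'
from scipy.spatial.transform import Rotation as Ro
D=np.pi/180
def Rt(yaw,psi):
    a,p=yaw*D,psi*D; x=np.array([np.sin(p)*np.cos(a),np.sin(p)*np.sin(a),-np.cos(p)]); y=np.array([np.sin(a),-np.cos(a),0])
    return np.c_[x,y,np.cross(x,y)]
def go(targets,p0=None,R0=None):
    "targets: (pos,yaw,psi) each; prints rows relative to start pose, and the number of rows wanted"
    s=robot.read_state(); p0=s["tcp_pos"] if p0 is None else p0; R0=s["ee_rot"] if R0 is None else R0
    lp,lR=p0,R0
    for p,yaw,psi in targets:
        R=Rt(yaw,psi); p=np.array(p); off=R0.T@(p-p0)*100; rv=Ro.from_matrix(R0.T@R).as_rotvec()/D
        n=max(np.linalg.norm(p-lp)/.0417,np.linalg.norm(Ro.from_matrix(lR.T@R).as_rotvec())/D/7.16)
        print("offset",np.round(off,1).tolist(),"rot",np.round(rv,1).tolist(),"n",round(n,1)); lp,lR=p,R
def st():
    s=robot.read_state(); R=s["ee_rot"]; yaw=np.degrees(np.arctan2(-R[0,2],R[0,0])) if 0 else np.degrees(np.arctan2(R[0,1],-R[1,1])); psi=np.degrees(np.arctan2(np.hypot(*R[:2,0])*np.sign(R[:2,0]@[np.cos(yaw*D),np.sin(yaw*D)]),-R[2,0]))
    print("t%.2f"%s["t"],"tcp",np.round(s["tcp_pos"],4),"yaw%.1f psi%.1f roll%.1f"%(yaw,psi,np.degrees(np.arcsin(R[2,1]))),"F",np.round(s["wrist_force"],1),"w%.4f"%s["width"],"q",np.round(s["joint_pos"],2))
E
python3 -c "
from h import *
st(); go([([.35,-.3,.36],-10,0),([.47,.035,.30],-10,20)])"
```

```text
t0.10 tcp [ 0.2431 -0.5752  0.2405] yaw22.9 psi0.1 roll-0.1 F [ 0.2 -0.2 -0. ] w0.0868 q [-1.3   0.22  1.53 -0.    1.39 -0.13]
offset [-11.9, -21.2, -20.6] rot [32.9, 0.0, 0.1] n 7.6
offset [-5.9, -47.4, -44.7] rot [32.5, 19.5, 5.8] n 8.7
```

```bash
R='{"offset":[-12,-21,-20.5],"rot":[33,0,0]}'; 
python3 -m pendant '[{"offset":[-12,-21,-20.5],"rot":[33,0,0]},{"offset":[-12,-21,-20.5],"rot":[33,0,0]},{"offset":[-12,-21,-20.5],"rot":[33,0,0]},{"offset":[-12,-21,-20.5],"rot":[33,0,0]},{"offset":[-12,-21,-20.5],"rot":[33,0,0]},{"offset":[-12,-21,-20.5],"rot":[33,0,0]},{"offset":[-12,-21,-20.5],"rot":[33,0,0]},{"offset":[-12,-21,-20.5],"rot":[33,0,0]}]' 8.7 60; python3 -c "
from h import *
st(); go([([.47,.035,.30],-10,20)])"
```

```text
t: 0.77
tcp_pos: [0.3513, -0.2996, 0.3633]
ee_rot: [[0.002, -0.174, -0.985], [-0.001, -0.985, 0.174], [-1.0, 0.0, -0.002]]
wrist_force: [0.2, 0.4, 1.3]
width: 0.0869
t0.77 tcp [ 0.3513 -0.2996  0.3633] yaw-10.0 psi0.1 roll0.0 F [0.2 0.4 1.3] w0.0869 q [-0.88 -0.23  1.75  0.    1.62  0.87]
offset [6.3, -35.0, -5.9] rot [-0.0, 19.9, -0.0] n 8.6
```

```bash

python3 -m pendant '[{"offset":[6.3,-35,-5.9],"rot":[0,20,0]},{"offset":[6.3,-35,-5.9],"rot":[0,20,0]},{"offset":[6.3,-35,-5.9],"rot":[0,20,0]},{"offset":[6.3,-35,-5.9],"rot":[0,20,0]},{"offset":[6.3,-35,-5.9],"rot":[0,20,0]},{"offset":[6.3,-35,-5.9],"rot":[0,20,0]},{"offset":[6.3,-35,-5.9],"rot":[0,20,0]},{"offset":[6.3,-35,-5.9],"rot":[0,20,0]}]' >/dev/null
python3 -m pendant '[{"offset":[0,0,0],"rot":[0,0,0]},{"offset":[0,0,0],"rot":[0,0,0]}]' >/dev/null; python3 -c "
from h import *
st(); import json
c=robot.get_calibration('wrist'); im=robot.camera('wrist'); cv2.imwrite('pics/w1.png',im[...,::-1]); json.dump({k:np.array(v).tolist() for k,v in c.items()},open('w1.json','w'))
print(c); np.set_printoptions(suppress=True,precision=1)
print(proj('wrist',[[.5157,.03,.089],[.679,.001,0],[.3626,.32,.055],[.632,.33,.055],[.517,-.24,.08]],c))"
```

```text
t1.60 tcp [0.4603 0.0101 0.3021] yaw-9.6 psi19.9 roll0.0 F [-0.7 -0.4 -1.1] w0.0869 q [-0.14 -0.51  2.1  -0.01  1.2   1.6 ]
{'fx': 309.70691628693146, 'fy': 309.70691628693146, 'cx': 322.9748838984003, 'cy': 206.45300424797873, 'R': array([[-1.68624597e-01, -9.85679925e-01,  9.11176278e-04],
       [-9.81515821e-01,  1.67827196e-01, -9.19821998e-02],
       [ 9.05120877e-02, -1.64047953e-02, -9.95760235e-01]]), 't': array([0.08728343, 0.50860132, 0.41514352])}
[[298.8 205.9]
 [305.3 107.6]
 [135.5 336.9]
 [108.3 168.2]
 [492.7 173.1]]
```

View pics/w1.png

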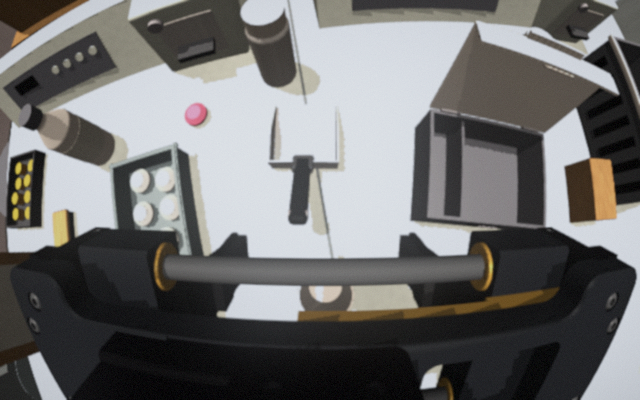

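The wrist view confirms the predictions. The handle runs (303,157) to (298,221), the lip is near y=107, the dispenser's near rim runs (413,222) to (545,228), and the tub's far rim runs (112,160) to (176,147).

```bash
python3 -c "
from h import *
import json; c=json.load(open('w1.json')); np.set_printoptions(suppress=True,precision=4)
print('back',onz('wrist',[(270,163),(338,167)],.042,c)); print('lip',onz('wrist',[(275,108),(338,108)],.010,c))
print('hend',onz('wrist',[(298,219)],.113,c)); print('disp',onz('wrist',[(412,221),(545,228),(546,132),(428,110)],.08,c))
print('tubfar',onz('wrist',[(111,161),(177,146)],.055,c)); print('tabs',onz('wrist',[(140,181),(165,177),(146,213),(170,207)],.027,c))
s=robot.read_state()
go([([.48,.036,.17],-10,30),([.513,.030,.090],-10,30)])"
```

```text
back [[ 0.5869  0.0632  0.042 ]
 [ 0.5648 -0.0291  0.042 ]]
lip [[ 0.6831  0.0482  0.01  ]
 [ 0.6653 -0.049   0.01  ]]
hend [[0.4987 0.0318 0.113 ]]
disp [[ 0.4737 -0.1065  0.08  ]
 [ 0.4233 -0.3197  0.08  ]
 [ 0.5682 -0.3674  0.08  ]
 [ 0.6175 -0.163   0.08  ]]
tubfar [[0.6428 0.3239 0.055 ]
 [0.6372 0.1972 0.055 ]]
tabs [[0.606  0.2841 0.027 ]
 [0.6027 0.2355 0.027 ]
 [0.5525 0.277  0.027 ]
 [0.5543 0.2312 0.027 ]]
offset [13.0, -3.1, 3.2] rot [0.1, 10.1, 0.0] n 3.3
offset [21.6, -3.1, 2.7] rot [0.1, 10.1, 0.0] n 2.1
```

```bash

python3 -m pendant '[{"offset":[13,-3.1,3.2],"rot":[0,10,0]},{"offset":[13,-3.1,3.2],"rot":[0,10,0]},{"offset":[13,-3.1,3.2],"rot":[0,10,0]},{"offset":[13,-3.1,3.2],"rot":[0,10,0]},{"offset":[21.7,-3.1,2.8],"rot":[0,10,0]},{"offset":[21.7,-3.1,2.8],"rot":[0,10,0]},{"offset":[21.7,-3.1,2.8],"rot":[0,10,0]},{"offset":[21.7,-3.1,2.8],"rot":[0,10,0]}]' 6 60 >/dev/null; python3 -c "
from h import *
st(); go([([.515,.03,.089],-10.5,30)])"
```

```text
t2.32 tcp [0.5103 0.0262 0.0847] yaw-10.4 psi29.4 roll0.1 F [-0.5  0.9  1. ] w0.0603 q [-0.07 -0.18  2.35 -0.13  0.47  1.78]
offset [-0.2, -0.5, -0.6] rot [0.2, 0.6, -0.0] n 0.2
```

```bash
cat > k.py <<'E'
import numpy as np
from h import Rt,Ro,D
from scipy.optimize import least_squares as LS
# state list: q, tcp
S=[([-1.29713,.22115,1.52751,0,1.39471,-.1261],[.24310,-.57520,.24054]),
([-.88,-.23,1.75,0,1.62,.87],[.3513,-.2996,.3633]),([-.14,-.51,2.1,-.01,1.2,1.6],[.4603,.0101,.3021]),([-.07,-.18,2.35,-.13,.47,1.78],[.5103,.0262,.0847])]
E=lambda a,t:Ro.from_euler(a,t).as_matrix()
def fk(q,P):
    h,a1,a2,a3,L,e,d=P
    R=E('z',q[0]); p=R@[a1,d,h]; R=R@E('y',q[1]); p=p+R@[0,0,a2]
    R=R@E('y',q[2]); p=p+R@[e,0,a3]; R=R@E('z',q[3])@E('y',q[4]); p=p+R@[0,0,L]
    R=R@E('z',q[5]); return p,R   # approach = R z
f=lambda P:np.concatenate([fk(q,P)[0]-t for q,t in S])*1e3
def fit():
    s=LS(lambda P:np.r_[f(P),(P-[.2,0,.4,.4,.2,0,.08])*3],[.2,0,.4,.4,.2,0,.08]); return s.x
LO=np.array([-2.98,-.91,.09,-1.24,.2,-2.68]);HI=np.array([2.98,2.08,2.57,4.39,2.65,2.68])
def ik(p,yaw,psi,P,R6,q0):
    T=Rt(yaw,psi)
    def r(q):
        x,R=fk(q,P); R=R@R6; return np.r_[(x-p)*10,(R-T).ravel()]
    s=LS(r,np.clip(q0,LO+.01,HI-.01),bounds=(LO,HI)); return s.x,np.linalg.norm(r(s.x)[:3])*100,np.abs(r(s.x)[3:]).max()
E
python3 - <<'E'
from k import *
from h import st
from plant import robot
P=fit(); np.set_printoptions(suppress=True,precision=3); print(P,f(P))
s=robot.read_state(); x,R=fk(s["joint_pos"],P); R6=R.T@s["ee_rot"]; print(R6)
np.save("P.npy",P)
R6=np.round(R6); np.save("R6.npy",R6)
a=2.6
def tubpt(lx,ly,z): c,s_=np.cos(a*D),np.sin(a*D); return np.array([.4985+lx*c-ly*s_,.2605+lx*s_+ly*c,z])
q=s["joint_pos"]
for psi0 in (10,20,30):
  for lipx,th in((-22,15),(-22,20),(5,8),(60,0),(125,0),(125,-10)):
    c,sn=np.cos(th*D),np.sin(th*D); g=(-.166*c+.089*sn,.089*c+.166*sn)
    p=tubpt(lipx/1e3+g[0],0,.006+g[1])
    print(psi0,lipx,th,p,*ik(p,a,psi0-th,P,R6,[.45,-.2,2.2,-.1,.8,1.8]))
E
```

```text
[0.3   0.009 0.412 0.538 0.319 0.047 0.079] [ 0.481  0.01   0.83  -0.613 -0.524 -0.997  0.241  1.839  0.498 -0.221
 -1.502 -0.333]
[[ 0. -1. -0.]
 [-0.  0. -1.]
 [ 1.  0.  0.]]
10 -22 15 [0.339 0.253 0.135] [ 0.428 -0.107  2.086  0.034  1.244  1.941] 1.137002683016174e-08 2.1865884103355882e-10
10 -22 20 [0.351 0.254 0.146] [ 0.397 -0.031  1.998  0.062  1.339  1.904] 1.8225588034237146e-07 4.205482934116489e-09
10 5 8 [0.352 0.254 0.117] [ 0.452 -0.142  2.153 -0.016  1.099  1.984] 3.2565523546794565e-11 4.873254577653086e-13
10 60 0 [0.393 0.256 0.095] [ 0.455 -0.105  2.179 -0.088  0.909  2.029] 2.5265517975676616e-11 2.623457007189245e-13
10 125 0 [0.458 0.259 0.095] [ 0.401  0.034  2.044 -0.077  0.901  1.969] 2.6184557666721353e-13 1.1379786002407855e-15
10 125 -10 [0.445 0.258 0.065] [ 0.457 -0.024  2.206 -0.228  0.65   2.143] 1.1102230246251565e-13 3.3306690738754696e-16
20 -22 15 [0.339 0.253 0.135] [ 0.482 -0.234  2.195 -0.041  1.102  2.024] 1.170021796579212e-12 1.519617764955683e-14
20 -22 20 [0.351 0.254 0.146] [ 0.442 -0.161  2.107  0.     1.195  1.968] 4.350351724661415e-1
[... 494 characters left out ...]
0 -22 15 [0.339 0.253 0.135] [ 0.548 -0.35   2.302 -0.152  0.964  2.147] 2.6184557666721353e-13 6.106226635438361e-16
30 -22 20 [0.351 0.254 0.146] [ 0.499 -0.283  2.217 -0.088  1.052  2.062] 3.233065904519966e-11 6.41819930535803e-13
30 5 8 [0.352 0.254 0.117] [ 0.585 -0.357  2.371 -0.268  0.813  2.264] 7.070478796482708e-08 7.354597486575187e-10
30 60 0 [0.393 0.256 0.095] [ 0.583 -0.265  2.397 -0.47   0.601  2.444] 2.9033816210233473e-08 3.6298319905370136e-10
30 125 0 [0.458 0.259 0.095] [ 0.497 -0.118  2.277 -0.434  0.545  2.345] 2.4355418757871287e-13 6.557254739192331e-16
30 125 -10 [0.445 0.258 0.065] [ 0.518 -0.114  2.397 -0.771  0.351  2.68 ] 2.1990955324844768 0.046377454941275986
```

```bash
python3 -c "
from h import *
go([([.515,.03,.089],-10.5,15)])"
```

```text
offset [-0.2, -0.5, -0.6] rot [0.2, -14.4, -0.0] n 2.0
```

```bash

python3 -m pendant '[{"offset":[-0.2,-0.4,-0.6],"rot":[0,-14.4,0]},{"offset":[-0.2,-0.4,-0.6],"rot":[0,-14.4,0]},{"offset":[-0.2,-0.4,-0.6],"rot":[0,-14.4,0]},{"offset":[-0.2,-0.4,-0.6],"rot":[0,-14.4,0]}]' >/dev/null; python3 -c "
from h import *
st()"
python3 -m pendant '[{"offset":[0,0,0],"rot":[0,0,0]},{"offset":[0,0,0],"rot":[0,0,0]},{"offset":[0,0,0],"rot":[0,0,0]},{"offset":[0,0,0],"rot":[0,0,0]},{"offset":[0,0,0],"rot":[0,0,0]},{"offset":[0,0,0],"rot":[0,0,0]}]' 0 60 >/dev/null;  python3 -c "
from h import *
st()
go([([.48,.036,.20],-10.5,15),([.36,.20,.24],2.6,0),([.36,.254,.24],2.6,-5)])"
```

```text
t2.65 tcp [0.5221 0.0302 0.0993] yaw-10.2 psi16.2 roll-0.0 F [-0.3 -1.1 -0.1] w0.0601 q [-0.08 -0.06  2.14 -0.04  0.78  1.7 ]
t3.15 tcp [0.5179 0.0321 0.0945] yaw-10.1 psi15.6 roll0.0 F [ 0.5  0.2 -0.8] w0.0280 q [-0.07 -0.06  2.14 -0.04  0.78  1.7 ]
offset [-11.2, 0.3, 0.8] rot [0.4, -0.6, 0.1] n 2.7
offset [-19.0, -13.8, 13.9] rot [-12.6, -15.6, -1.7] n 5.0
offset [-19.2, -19.1, 14.8] rot [-12.7, -20.5, -1.2] n 1.3
```

```bash

python3 -m pendant '[{"offset":[0.4,0.1,0.4],"rot":[0,0,0]},{"offset":[0.4,0.1,0.4],"rot":[0,0,0]},{"offset":[0.4,0.1,0.4],"rot":[0,0,0]},{"offset":[0.4,0.1,0.4],"rot":[0,0,0]},{"offset":[0.4,0.1,0.4],"rot":[0,0,0]}]' 4 60 >/dev/null; python3 -c "
from h import *
st()"
python3 -m pendant '[{"offset":[0,0,0],"rot":[0,0,0]},{"offset":[0,0,0],"rot":[0,0,0]},{"offset":[0,0,0],"rot":[0,0,0]},{"offset":[0,0,0],"rot":[0,0,0]},{"offset":[0,0,0],"rot":[0,0,0]},{"offset":[0,0,0],"rot":[0,0,0]},{"offset":[0,0,0],"rot":[0,0,0]}]' 0 60 >/dev/null;  python3 -c "
from h import *
st()
go([([.48,.036,.20],-10.5,15),([.36,.20,.24],2.6,0),([.36,.254,.24],2.6,-5)])"
```

```text
t3.57 tcp [0.5154 0.0314 0.0895] yaw-10.1 psi15.6 roll-0.0 F [-0.5 -0.  -0.1] w0.0396 q [-0.07 -0.05  2.15 -0.04  0.77  1.7 ]
t4.15 tcp [0.5154 0.0314 0.0897] yaw-10.1 psi15.6 roll0.0 F [ 0.3 -1.1  0.8] w0.0211 q [-0.07 -0.05  2.15 -0.04  0.77  1.7 ]
offset [-11.6, 0.2, 0.5] rot [0.4, -0.6, 0.1] n 2.8
offset [-19.4, -13.9, 13.5] rot [-12.6, -15.5, -1.7] n 5.0
offset [-19.6, -19.2, 14.4] rot [-12.7, -20.5, -1.2] n 1.3
```

```bash

python3 -m pendant '[{"offset":[-3,0,0],"rot":[0,0,0]},{"offset":[-6,0,0],"rot":[0,0,0]},{"offset":[-11.6,0.2,0.5],"rot":[0,0,0]},{"offset":[-11.6,0.2,0.5],"rot":[0,0,0]},{"offset":[-14,-4,5],"rot":[-4,-5,0]},{"offset":[-17,-9,10],"rot":[-8,-10,-1]},{"offset":[-19.4,-13.9,13.5],"rot":[-12.6,-15.5,-1.7]},{"offset":[-19.4,-13.9,13.5],"rot":[-12.6,-15.5,-1.7]}]' >/dev/null; python3 -c "
from h import *
st(); go([([.36,.254,.24],2.6,-5)])"
```

```text
t4.82 tcp [0.3823 0.1678 0.2323] yaw2.7 psi-0.3 roll0.0 F [ 0.8  1.  -2. ] w0.0212 q [ 0.22 -0.29  2.04  0.    1.4   1.75]
offset [-0.8, -8.7, 1.8] rot [0.1, -4.7, -0.0] n 2.1
```

```bash

python3 -m pendant '[{"offset":[-0.8,-5,1.4],"rot":[0,-4.7,0]},{"offset":[-0.8,-8,1.8],"rot":[0,-4.7,0]},{"offset":[-0.8,-8,1.8],"rot":[0,-4.7,0]},{"offset":[-0.8,-8,1.8],"rot":[0,-4.7,0]},{"offset":[-0.8,-8,1.8],"rot":[0,-4.7,0]},{"offset":[-0.8,-8,1.8],"rot":[0,-4.7,0]}]' >/dev/null; python3 -c "
from h import *
import json
st(); c=robot.get_calibration('wrist'); w=robot.camera('wrist'); s=robot.camera('side'); t=robot.camera('top')
cv2.imwrite('pics/w2.png',w[...,::-1]); cv2.imwrite('pics/s2.png',s[...,::-1]); cv2.imwrite('pics/t2.png',t[...,::-1])
json.dump({k:np.array(v).tolist() for k,v in c.items()},open('w2.json','w'))
a=cv2.resize(s[150:310,170:370],None,fx=2,fy=2,interpolation=2); b=w[0:320,100:500]
cv2.imwrite('pics/m2.png',np.hstack([a,b])[...,::-1])
"
```

```text
t5.32 tcp [0.3608 0.2454 0.2394] yaw2.5 psi-4.7 roll0.1 F [-0.1  0.  -0.4] w0.0213 q [ 0.4  -0.19  1.94  0.03  1.46  1.92]
```

View pics/m2.png

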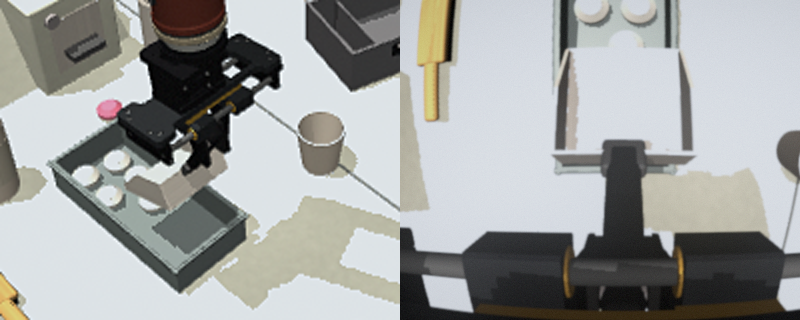

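```bash
cat >> h.py <<'E'
import os,json
def Rs(yaw): return Ro.from_euler('z',yaw,degrees=True).as_matrix()
G_R=Rt(-10.1,15.6); G_p=np.array([.5154,.0314,.0897])
def scoop_in_tool(org=(.6245,.009,0),yaw=-10.5): return G_R.T@(np.array(org)-G_p),G_R.T@Rs(yaw)
def scoop_pts(pts,p,R,org=(.6245,.009,0),yaw=-10.5):
    o,S=scoop_in_tool(org,yaw); return p+(o+np.array(pts)@S.T)@R.T
E
python3 - <<'E'
from h import *
c=json.load(open('w2.json')); s=robot.read_state(); p,R=s["tcp_pos"],s["ee_rot"]
np.set_printoptions(suppress=True,precision=4)
X=scoop_pts([[.055,.05,.0],[.055,-.05,0],[-.05,.05,.042],[-.05,-.05,.042]],p,R); print(X); print(proj('wrist',X,c))
im=cv2.imread('pics/w2.png'); hsv=cv2.cvtColor(im,cv2.COLOR_BGR2HSV)
for r in (5,15,25,35,46,48,50,60,80,150,158,166,172): print(r,[ (i,int(v)) for i,v in enumerate(im[r,:,1]) if 235<i<410 and abs(int(im[r,i,1])-int(im[r,i-2,1]))>18])
E
```

```text
[[0.4843 0.2971 0.0978]
 [0.4879 0.1972 0.0981]
 [0.4004 0.2943 0.1735]
 [0.4041 0.1944 0.1739]]
[[270.1514  53.8422]
 [383.2665  54.9636]
 [253.0447 161.387 ]
 [400.5728 162.5618]]
5 [(252, 190), (253, 165), (254, 163), (256, 189), (259, 157), (260, 100), (261, 54), (262, 34), (263, 31), (267, 51), (268, 77), (269, 98), (270, 104), (273, 133), (274, 176), (275, 204), (276, 213), (308, 179), (309, 154), (310, 148), (312, 183), (313, 190), (364, 132), (365, 83), (366, 47), (367, 42), (370, 97), (371, 147), (372, 170), (373, 180), (375, 156), (376, 136), (377, 137), (378, 161), (379, 192), (380, 209), (381, 212)]
15 [(252, 184), (253, 160), (255, 183), (256, 191), (259, 151), (260, 93), (261, 45), (262, 36), (267, 54), (268, 82), (269, 102), (270, 107), (275, 144), (276, 175), (277, 199), (278, 207), (305, 144), (306, 115), (307, 100), (309, 121), (310, 155), (311, 179), (312, 195), (322, 173), (325, 202), (353, 157), (354, 131), (355, 113), (357, 154), (358, 178), (359, 184), (364, 148), (365, 92), (366, 45), (367, 43), (370, 99), (371, 157), (372, 179), (373, 182), (376, 155), (377, 
[... 2503 characters left out ...]
, 154), (392, 171), (393, 202), (394, 216), (395, 221)]
158 [(254, 187), (255, 154), (256, 126), (257, 111), (301, 81), (311, 62), (337, 79), (338, 83), (347, 93), (348, 98), (392, 144), (393, 174), (394, 199), (395, 213)]
166 [(255, 185), (256, 178), (262, 144), (263, 127), (264, 123), (300, 114), (301, 97), (302, 95), (308, 81), (309, 60), (310, 52), (339, 86), (340, 99), (341, 107), (363, 112), (364, 123), (368, 152), (369, 171), (370, 181), (376, 187), (377, 201), (378, 208)]
172 [(254, 188), (255, 173), (256, 168), (260, 160), (300, 138), (301, 108), (302, 90), (303, 89), (307, 60), (308, 53), (342, 83), (347, 116), (348, 119), (364, 149), (365, 153), (376, 189), (377, 209), (378, 218)]
```

```bash
python3 - <<'E'
from h import *
c=json.load(open('w2.json'))
np.set_printoptions(suppress=True,precision=4)
print('tub L',onz('wrist',[(252.5,5),(252.5,60)],.055,c),'R',onz('wrist',[(380,8),(380,45)],.055,c))
print('lip',onz('wrist',[(266,48),(381,48)],.098,c),'back',onz('wrist',[(253.5,153),(394,153)],.1735,c))
im=cv2.imread('pics/w2.png'); print(im[140:185:1,285,1],im[40:56,320,1])
# top/side: project old tub estimate edges
E
```

```text
tub L [[0.546  0.3259 0.055 ]
 [0.4847 0.3227 0.055 ]] R [[0.547  0.1944 0.055 ]
 [0.5056 0.193  0.055 ]]
lip [[0.4898 0.301  0.098 ]
 [0.4943 0.1995 0.098 ]] back [[0.4062 0.2939 0.1735]
 [0.4103 0.1995 0.1735]]
[222 220 221 220 222 218 220 220 221 220 220 221 215 199 163 125 107 112
 108 108 110 109 104 106  92 102 143 179 191 190 187 177 166 183 209 219
 221 220 220 219 219 219 220 219 219] [219 217 218 216 218 219 217 220 218 219 220 220 218 220 220 220]
```

```bash
cat >> h.py <<'E'
ORG=(.6285,.0085,0)
def lip_targets(L,org=ORG,yaw0=-10.5):
    "L: (lip xyz, yaw, theta lip-down)"
    o,S=scoop_in_tool(org,yaw0); l=o+S@np.array([.055,0,0]); out=[]
    for X,yaw,th in L:
        R=Rt(yaw,15.6-th); out.append((np.array(X)-R@l,yaw,15.6-th))
    return out
def tub(x,z,dy=0,yc=.258): return [x,yc+.0454*(x-.5)+dy,z]
def lip():
    s=robot.read_state(); print("lip",np.round(scoop_pts([[.055,0,0],[-.05,0,0]],s["tcp_pos"],s["ee_rot"],ORG)*1e3,1).tolist())
E
python3 - <<'E'
from h import *
lip(); go(lip_targets([(tub(.478,.05),2.6,18),(tub(.478,.012),2.6,16),(tub(.478,.006),2.6,15)]))
E
```

```text
lip [[489.9, 247.5, 96.5], [391.5, 244.0, 132.9]]
offset [5.3, -1.0, 1.3] rot [-0.1, 2.3, -0.0] n 1.3
offset [9.6, -1.0, 1.4] rot [-0.1, 4.3, -0.0] n 1.0
offset [10.5, -1.0, 1.6] rot [-0.1, 5.3, -0.0] n 0.2
```

```bash

python3 -m pendant '[{"offset":[2,-1,1.2],"rot":[0,2.3,0]},{"offset":[4,-1,1.3],"rot":[0,2.3,0]},{"offset":[5.3,-1,1.3],"rot":[0,2.3,0]},{"offset":[7,-1,1.3],"rot":[0,3.3,0]},{"offset":[8.5,-1,1.4],"rot":[0,4.3,0]},{"offset":[9.6,-1,1.4],"rot":[0,4.3,0]},{"offset":[9.6,-1,1.4],"rot":[0,4.3,0]},{"offset":[9.6,-1,1.4],"rot":[0,4.3,0]}]' >/dev/null; python3 - <<'E'
from h import *
st();lip()
im=robot.camera('wrist'); t=robot.camera('top'); s=robot.camera('side')
cv2.imwrite('pics/m3.png',np.hstack([im[0:300,180:480],cv2.resize(s[170:310,180:340],None,fx=2.14,fy=2.14,interpolation=2)[:300]])[...,::-1])
go(lip_targets([(tub(.478,.006),2.6,15)]))
E
```

```text
t6.13 tcp [0.3386 0.2547 0.1451] yaw2.5 psi-0.4 roll0.1 F [-0.6  0.4 -0.8] w0.0215 q [ 0.46 -0.18  2.12  0.    1.21  1.98]
lip [[477.6, 257.6, 11.9], [376.7, 253.9, 40.9]]
offset [1.0, 0.2, 0.3] rot [-0.1, 0.9, 0.0] n 0.2
```

View pics/m3.png

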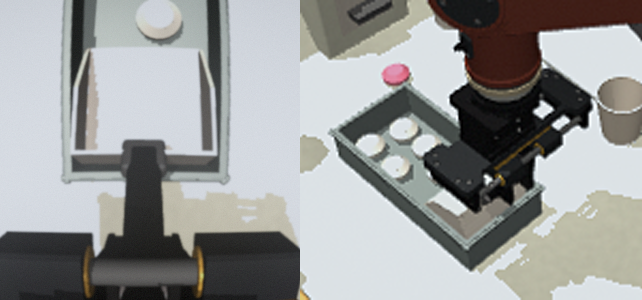

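```bash
python3 - <<'E'
from h import *
go(lip_targets([(tub(.478,.0055),2.6,15),(tub(.495,.005),2.6,12),(tub(.51,.005),2.6,9),(tub(.53,.005),2.6,7),(tub(.55,.005),2.6,6)]))
E
```

```text
offset [1.0, 0.2, 0.3] rot [-0.1, 0.9, 0.0] n 0.3
offset [1.8, 0.2, -0.7] rot [-0.1, 3.9, 0.0] n 0.4
offset [2.6, 0.2, -1.6] rot [-0.1, 6.9, 0.0] n 0.4
offset [3.2, 0.2, -3.2] rot [-0.1, 8.9, 0.0] n 0.4
offset [3.4, 0.2, -5.0] rot [-0.1, 9.9, 0.0] n 0.4
```

```bash

python3 -m pendant '[{"offset":[0.6,0.1,0.2],"rot":[0,0.9,0]},{"offset":[1.0,0.1,0.2],"rot":[0,0.9,0]},{"offset":[1.0,0.1,0.2],"rot":[0,0.9,0]}]' | grep force;python3 -c "
from h import *
st();lip()"
python3 -m pendant '[{"offset":[0.4,0,-0.5],"rot":[0,1.5,0]},{"offset":[0.8,0,-1],"rot":[0,3,0]},{"offset":[1.2,0,-1.4],"rot":[0,4.5,0]},{"offset":[1.6,0.1,-1.9],"rot":[0,6,0]},{"offset":[1.9,0.1,-2.7],"rot":[0,7,0]},{"offset":[2.2,0.1,-3.5],"rot":[0,8,0]},{"offset":[2.2,0.1,-3.5],"rot":[0,8,0]}]' | grep force; python3 - <<'E'
from h import *
st();lip()
go(lip_targets([(tub(.55,.005),2.6,6),(tub(.57,.005),2.6,6),(tub(.59,.005),2.6,6)]))
E
```

```text
wrist_force: [0.3, -0.4, 0.8]
t6.53 tcp [0.3369 0.2542 0.1355] yaw2.6 psi0.6 roll0.0 F [ 0.3 -0.4  0.8] w0.0213 q [ 0.46 -0.18  2.14 -0.    1.17  1.99]
lip [[478.2, 257.5, 4.8], [376.9, 253.7, 32.0]]
wrist_force: [0.4, -0.1, 1.3]
t7.12 tcp [0.373  0.2549 0.1142] yaw2.6 psi8.6 roll0.0 F [ 0.4 -0.1  1.3] w0.0214 q [ 0.47 -0.17  2.18 -0.07  0.99  2.03]
lip [[531.2, 259.0, 4.5], [427.0, 255.0, 17.2]]
offset [0.5, -0.0, -1.7] rot [-0.0, 1.0, -0.0] n 0.4
offset [0.8, -0.0, -3.6] rot [-0.0, 1.0, -0.0] n 0.5
offset [1.1, -0.0, -5.6] rot [-0.0, 1.0, -0.0] n 0.5
```

```bash

python3 -m pendant '[{"offset":[0.3,0,-0.5],"rot":[0,0.5,0]},{"offset":[0.5,0,-1],"rot":[0,1,0]},{"offset":[0.6,0,-1.7],"rot":[0,1,0]},{"offset":[0.8,0,-2.6],"rot":[0,1,0]},{"offset":[0.9,0,-3.6],"rot":[0,1,0]},{"offset":[0.9,0,-3.6],"rot":[0,1,0]}]' | grep force; python3 - <<'E'
from h import *
st();lip()
im=robot.camera('wrist'); t=robot.camera('top'); s=robot.camera('side')
cv2.imwrite('pics/m4.png',np.hstack([im[0:300,180:480],cv2.resize(s[170:310,180:340],None,fx=2.14,fy=2.14,interpolation=2)[:300]])[...,::-1])
E
```

```text
wrist_force: [0.8, -0.1, 1.5]
t7.62 tcp [0.4112 0.2567 0.1111] yaw2.6 psi9.7 roll-0.0 F [ 0.8 -0.1  1.5] w0.0213 q [ 0.44 -0.09  2.12 -0.08  0.95  2.01]
lip [[571.4, 260.8, 4.2], [467.0, 256.8, 15.1]]
```

View pics/m4.png

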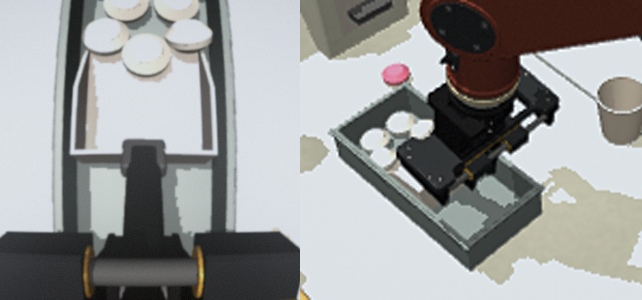

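```bash

python3 -m pendant '[{"offset":[0.1,0,-0.6],"rot":[0,0.5,0]},{"offset":[0.2,0,-1.3],"rot":[0,1,0]},{"offset":[0.3,0,-2],"rot":[0,1,0]},{"offset":[0.4,0,-2.7],"rot":[0,1,0]},{"offset":[0.5,0,-3.4],"rot":[0,1,0]},{"offset":[0.5,0,-3.4],"rot":[0,1,0]}]' | grep force; python3 - <<'E'
from h import *
st();lip()
go(lip_targets([(tub(.62,.005),2.6,5),(tub(.627,.005),2.6,5)]))
E
python3 -m pendant '[{"offset":[0.1,0,-0.4],"rot":[0,0,0]},{"offset":[0.1,0,-0.8],"rot":[0,0,0]},{"offset":[0.2,0,-1.2],"rot":[0,0,0]},{"offset":[0.2,0,-1.5],"rot":[0,0,0]},{"offset":[0.2,0,-1.5],"rot":[0,0,0]}]' | grep force; python3 - <<'E'
from h import *
st();lip()
im=robot.camera('wrist'); t=robot.camera('top'); s=robot.camera('side')
cv2.imwrite('pics/m5.png',np.hstack([im[0:300,180:480],cv2.resize(s[170:310,180:340],None,fx=2.14,fy=2.14,interpolation=2)[:300]])[...,::-1])
E
```

```text
wrist_force: [0.9, -0.4, -2.2]
t8.27 tcp [0.4439 0.2577 0.1103] yaw2.5 psi10.5 roll0.0 F [ 0.9 -0.4 -2.2] w0.0211 q [ 0.41 -0.02  2.06 -0.08  0.93  1.98]
lip [[605.6, 261.7, 5.8], [501.0, 257.8, 15.1]]
offset [0.4, -0.1, -1.4] rot [-0.0, 0.1, -0.1] n 0.3
offset [0.5, -0.1, -2.1] rot [-0.0, 0.1, -0.1] n 0.2
wrist_force: [-0.5, -0.1, -2.7]
t8.68 tcp [0.4586 0.2585 0.1115] yaw2.6 psi10.5 roll0.0 F [-0.5 -0.1 -2.7] w0.0213 q [ 0.4   0.01  2.03 -0.08  0.93  1.97]
lip [[620.4, 262.6, 7.1], [515.9, 258.7, 16.4]]
```

View pics/m5.png

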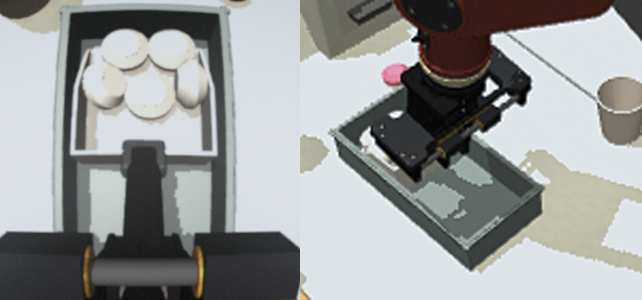

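```bash

python3 -m pendant '[{"offset":[0.2,0,-0.3],"rot":[0,0,0]},{"offset":[0.3,0,-0.6],"rot":[0,0,0]},{"offset":[0.4,0,-0.9],"rot":[0,0,0]},{"offset":[0.4,0,-1.2],"rot":[0,0,0]},{"offset":[0.4,0,-1.2],"rot":[0,0,0]}]' | grep force; python3 - <<'E'
from h import *
st();lip()
im=robot.camera('wrist'); 
g=cv2.cvtColor(im,cv2.COLOR_RGB2GRAY)
print(g[0:60:2,285].tolist(),g[0:60:2,310].tolist())
cv2.imwrite('pics/w6.png',im[...,::-1])
s=robot.read_state(); R=s["ee_rot"]; 
# tilt back about the heel: scoop theta to -12, then raise
X=scoop_pts([[.055,0,0],[-.05,0,0]],s["tcp_pos"],R,ORG)
go(lip_targets([(tub(.626,.012),2.6,0),(tub(.622,.028),2.6,-8),(tub(.61,.06),2.6,-12),(tub(.60,.17),2.6,-12)]))
E
```

```text
wrist_force: [-2.5, 0.2, -0.4]
t9.25 tcp [0.4707 0.2591 0.1099] yaw2.6 psi10.5 roll0.0 F [-2.5  0.2 -0.4] w0.0214 q [ 0.39  0.03  2.01 -0.08  0.93  1.96]
lip [[632.3, 263.2, 5.3], [527.8, 259.3, 14.7]]
[216, 214, 215, 214, 217, 215, 217, 210, 171, 175, 174, 94, 30, 31, 30, 32, 32, 31, 30, 32, 32, 30, 30, 49, 151, 205, 219, 219, 220, 221] [213, 216, 216, 217, 216, 215, 215, 194, 166, 170, 154, 60, 31, 30, 31, 30, 34, 35, 35, 40, 104, 194, 222, 221, 219, 220, 222, 222, 221, 222]
offset [0.5, -0.1, 1.6] rot [-0.0, 5.1, -0.0] n 0.7
offset [1.1, -0.1, 3.2] rot [-0.0, 13.1, -0.0] n 1.1
offset [-1.1, -0.1, 4.5] rot [-0.0, 17.1, -0.0] n 0.6
offset [-12.1, -0.1, 3.4] rot [-0.0, 17.1, -0.0] n 2.6
```

```bash

python3 -m pendant '[{"offset":[0.2,0,0.3],"rot":[0,2.5,0]},{"offset":[0.5,0,0.9],"rot":[0,5,0]},{"offset":[0.7,0,1.6],"rot":[0,8,0]},{"offset":[0.9,0,2.4],"rot":[0,10.5,0]},{"offset":[1,0,3.2],"rot":[0,13,0]},{"offset":[0.4,0,3.7],"rot":[0,15,0]},{"offset":[-0.3,0,4.2],"rot":[0,17,0]},{"offset":[-1.1,0,4.5],"rot":[0,17,0]}]' | grep force; 
python3 -m pendant '[{"offset":[-0.8,0,0],"rot":[0,0,0]},{"offset":[-2,0,-0.3],"rot":[0,0,0]},{"offset":[-4,0,-0.5],"rot":[0,0,0]},{"offset":[-6,0,-0.8],"rot":[0,0,0]},{"offset":[-8,0,-1],"rot":[0,0,0]},{"offset":[-10,0,-1.1],"rot":[0,0,0]},{"offset":[-10,0,-1.1],"rot":[0,0,0]},{"offset":[-10,0,-1.1],"rot":[0,0,0]}]' | grep force; python3 - <<'E'
from h import *
st();lip()
im=robot.camera('wrist'); t=robot.camera('top'); s=robot.camera('side')
cv2.imwrite('pics/m7.png',np.hstack([im[0:300,180:480],cv2.resize(s[170:310,180:340],None,fx=2.14,fy=2.14,interpolation=2)[:300]])[...,::-1])
E
```

```text
wrist_force: [-1.0, 0.5, -3.4]
wrist_force: [-0.2, -1.4, -2.9]
t10.63 tcp [0.3889 0.2562 0.2079] yaw2.6 psi27.7 roll-0.1 F [-0.2 -1.4 -2.9] w0.0214 q [ 0.58 -0.46  2.28 -0.3   0.92  2.24]
lip [[574.2, 261.6, 155.9], [471.6, 257.7, 133.9]]
```

View pics/m7.png

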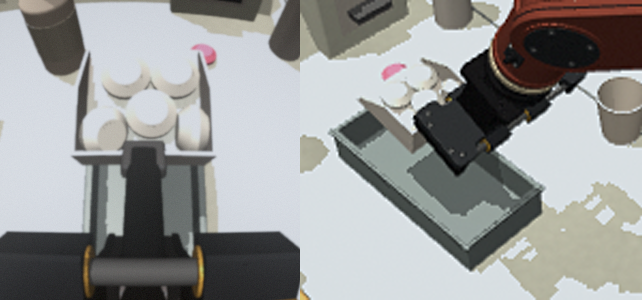

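The wrist view shows all five tablets in the scoop and the tub empty. Next I'll plan the carry and the tip-out.

```bash
cat >> h.py <<'E'
DC=np.array([.519,-.241]);DY=-15
def disp(lx,ly,z): c,s=np.cos(DY*D),np.sin(DY*D); return [DC[0]+lx*c-ly*s,DC[1]+lx*s+ly*c,z]
E
python3 - <<'E'
from h import *
from k import ik
P,R6=np.load('P.npy'),np.load('R6.npy'); np.set_printoptions(suppress=True,precision=3)
L=[([.53,.14,.20],-3,-12),([.50,0,.20],-8,-12),(disp(-.03,-.026,.20),-15,-12),(disp(-.02,-.026,.16),-15,0),(disp(-.015,-.026,.11),-15,15),(disp(-.01,-.026,.075),-15,30),(disp(-.0,-.026,.065),-15,45)]
T=lip_targets(L); q=robot.read_state()["joint_pos"]
for t in T: q,e,r=ik(t[0],t[1],t[2],P,R6,q); print(t[0],t[2],q,e<.1 and r<.01)
go(T[:3])
R=Rt(T[2][1],T[2][2]); print(); go(T[3:],T[2][0],R)
E
```

```text
[0.345 0.153 0.252] 27.6 [ 0.367 -0.834  2.395 -0.209  1.144  2.034] True
[0.317 0.029 0.252] 27.6 [-0.036 -0.91   2.394 -0.114  1.331  1.702] False
[ 0.305 -0.207  0.252] 27.6 [-1.148 -0.91   2.425  0.377  1.331  0.648] False
[ 0.329 -0.214  0.25 ] 15.6 [-0.918 -0.626  2.252  0.171  1.301  0.887] True
[ 0.362 -0.223  0.241] 0.5999999999999996 [-0.742 -0.288  2.025  0.005  1.396  1.09 ] True
[ 0.404 -0.234  0.238] -14.4 [-0.633  0.037  1.756 -0.09   1.583  1.21 ] True
[ 0.458 -0.248  0.249] -29.4 [-0.56   0.36   1.422 -0.151  1.851  1.267] True
offset [-6.4, 10.0, 2.0] rot [5.0, 0.2, 2.5] n 2.9
offset [-7.9, 22.3, 5.0] rot [9.4, 0.2, 4.8] n 3.0
offset [-8.9, 45.8, 7.0] rot [15.6, 0.2, 8.0] n 5.7

offset [1.4, 0.0, -2.1] rot [-0.0, -12.0, -0.0] n 1.7
offset [3.8, 0.0, -4.7] rot [0.0, -27.0, 0.0] n 2.1
offset [6.0, 0.0, -8.4] rot [-0.0, -42.0, -0.0] n 2.1
offset [7.6, -0.0, -13.9] rot [-0.0, -57.0, -0.0] n 2.1
```

```bash
python3 - <<'E'
from h import *
from k import ik
P,R6=np.load('P.npy'),np.load('R6.npy'); np.set_printoptions(suppress=True,precision=3)
L=[([.575,.15,.165],-3,-12),([.575,.0,.165],-10,-11),([.545,-.14,.165],-17,-9),(disp(.01,-.026,.165),-20,-7),(disp(.01,-.026,.13),-18,6),(disp(.01,-.026,.09),-17,20),(disp(.01,-.026,.07),-16,34),(disp(.01,-.026,.065),-16,45)]
T=lip_targets(L); q=robot.read_state()["joint_pos"]
for t in T: q,e,r=ik(t[0],t[1],t[2],P,R6,q); print(t[0],t[2],q,e<.1 and r<.01)
go(T[:4])
R=Rt(T[3][1],T[3][2]); print(); go(T[4:],T[3][0],R)
E
```

```text
[0.39  0.163 0.217] 27.6 [ 0.343 -0.644  2.369 -0.217  0.978  2.048] True
[0.394 0.035 0.221] 26.6 [-0.076 -0.796  2.433 -0.051  1.043  1.684] True
[ 0.372 -0.084  0.227] 24.6 [-0.505 -0.853  2.436  0.095  1.139  1.341] True
[ 0.354 -0.204  0.233] 22.6 [-0.875 -0.695  2.343  0.212  1.156  0.992] True
[ 0.371 -0.216  0.237] 9.6 [-0.769 -0.412  2.131  0.077  1.273  1.099] True
[ 0.399 -0.228  0.233] -4.4 [-0.672 -0.117  1.898 -0.028  1.432  1.2  ] True
[ 0.435 -0.241  0.24 ] -18.4 [-0.6    0.165  1.627 -0.1    1.655  1.257] True
[ 0.468 -0.25   0.249] -29.4 [-0.558  0.383  1.392 -0.142  1.86   1.285] True
offset [-1.2, 9.2, -0.4] rot [5.0, 0.2, 2.5] n 2.2
offset [-1.5, 22.0, -0.4] rot [11.2, -0.8, 5.6] n 3.1
offset [-3.4, 33.8, 1.8] rot [17.6, -2.8, 8.5] n 2.9
offset [-5.0, 45.7, 3.5] rot [20.5, -4.8, 9.5] n 2.9

offset [0.4, 0.6, -2.0] rot [-1.9, -13.0, -0.6] n 1.8
offset [2.0, 0.7, -4.6] rot [-3.0, -27.0, -0.5] n 2.0
offset [2.8, 0.6, -8.5] rot [-4.1, -41.0, -0.1] n 2.0
offset [3.3, 0.4, -11.9] rot [-4.1, -52.0, 0.2] n 1.5
```

```bash

python3 -m pendant '[{"offset":[-0.2,1,0],"rot":[0.6,0,0.3]},{"offset":[-0.5,3,-0.1],"rot":[1.6,0,0.8]},{"offset":[-0.8,6,-0.3],"rot":[3,0,1.6]},{"offset":[-1.2,9.2,-0.4],"rot":[5,0.2,2.5]},{"offset":[-1.3,12.5,-0.4],"rot":[6.5,0,3.2]},{"offset":[-1.4,16,-0.4],"rot":[8,-0.3,4]},{"offset":[-1.5,19.2,-0.4],"rot":[9.7,-0.6,4.8]},{"offset":[-1.5,22,-0.4],"rot":[11.2,-0.8,5.6]}]' | grep force; python3 - <<'E'
from h import *
st();lip()
p=np.array([.394,.035,.221]);
L=[([.545,-.14,.165],-17,-9),(disp(.01,-.026,.165),-20,-7)]
go(lip_targets(L),p,Rt(-10,26.6))
E
```

```text
wrist_force: [-0.0, -1.3, -2.2]
t11.45 tcp [0.3938 0.0332 0.2207] yaw-10.1 psi26.7 roll-0.0 F [-0.  -1.3 -2.2] w0.0211 q [-0.08 -0.81  2.44 -0.05  1.05  1.68]
lip [[574.8, -2.1, 165.4], [473.5, 16.7, 145.3]]
offset [-0.6, 12.1, -0.1] rot [6.3, -2.0, 3.0] n 2.9
offset [-1.0, 24.3, -0.7] rot [9.1, -4.0, 4.2] n 2.9
```

```bash

python3 -m pendant '[{"offset":[-0.2,3.2,0],"rot":[1.6,-0.5,0.8]},{"offset":[-0.3,6.4,0],"rot":[3.2,-1,1.5]},{"offset":[-0.5,9.4,-0.1],"rot":[4.8,-1.5,2.3]},{"offset":[-0.6,12.4,-0.1],"rot":[6.3,-2,3]},{"offset":[-0.7,15.4,-0.2],"rot":[7,-2.5,3.3]},{"offset":[-0.8,18.4,-0.4],"rot":[7.8,-3,3.6]},{"offset":[-0.9,21.4,-0.5],"rot":[8.5,-3.5,3.9]},{"offset":[-1,23.5,-0.6],"rot":[9.1,-4,4.2]}]' | grep force; python3 -m pendant '[{"offset":[0,0.6,0],"rot":[0,0,0]},{"offset":[0,0.8,-0.1],"rot":[0,0,0]},{"offset":[0,0.8,-0.1],"rot":[0,0,0]},{"offset":[0,0.8,-0.1],"rot":[0,0,0]}]'|grep force; python3 - <<'E'
from h import *
st();lip()
c=robot.get_calibration('wrist'); im=robot.camera('wrist'); s=robot.camera('top'); 
cv2.imwrite('pics/m8.png',np.hstack([im[0:340,170:540],cv2.resize(s[90:240,330:480],None,fx=2.27,fy=2.27,interpolation=2)[:340]])[...,::-1])
json.dump({k:np.array(v).tolist() for k,v in c.items()},open('w8.json','w'))
L=[(disp(.01,-.026,.165),-20,-7),(disp(.01,-.026,.13),-18,6),(disp(.01,-.026,.09),-17,20),(disp(.01,-.026,.07),-16,34),(disp(.01,-.026,.065),-16,45)]
go(lip_targets(L))
print(proj('wrist',[disp(.075,.1,.08),disp(.075,-.1,.08),disp(-.075,.1,.08),disp(-.075,-.1,.08)],c)-[170,0])
E
```

```text
wrist_force: [0.3, -1.1, -2.7]
wrist_force: [0.3, 0.0, -2.4]
t12.45 tcp [ 0.3528 -0.203   0.2323] yaw-19.9 psi22.6 roll-0.1 F [ 0.3  0.  -2.4] w0.0215 q [-0.88 -0.71  2.35  0.22  1.16  0.99]
lip [[521.1, -267.1, 164.2], [423.4, -230.9, 151.3]]
offset [-0.0, 0.1, -0.1] rot [0.1, -0.1, 0.1] n 0.0
offset [0.4, 0.7, -2.1] rot [-1.8, -13.1, -0.4] n 1.8
offset [2.0, 0.8, -4.8] rot [-2.9, -27.1, -0.4] n 2.0
offset [2.8, 0.8, -8.6] rot [-3.9, -41.1, -0.0] n 2.0
offset [3.3, 0.5, -12.1] rot [-4.0, -52.1, 0.3] n 1.5
[[ 50.39611407  60.32334579]
 [211.66179932  45.71512715]
 [ 47.04920858 175.88778414]
 [232.84894566 159.55802625]]
```

View pics/m8.png

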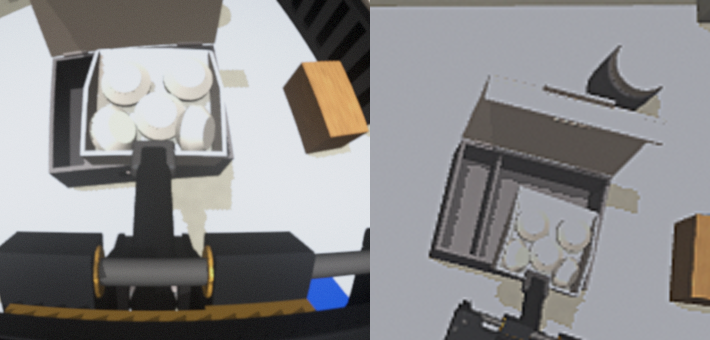

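```bash

python3 -m pendant '[{"offset":[0.2,0.3,-1],"rot":[-0.9,-6.5,-0.2]},{"offset":[0.4,0.7,-2.1],"rot":[-1.8,-13,-0.4]},{"offset":[1.2,0.8,-3.4],"rot":[-2.4,-20,-0.4]},{"offset":[2,0.8,-4.8],"rot":[-2.9,-27,-0.4]},{"offset":[2.4,0.8,-6.7],"rot":[-3.4,-34,-0.2]},{"offset":[2.8,0.8,-8.6],"rot":[-3.9,-41,0]},{"offset":[3.1,0.6,-10.4],"rot":[-4,-46.5,0.2]},{"offset":[3.3,0.5,-12.1],"rot":[-4,-52,0.3]}]' | grep force; python3 -m pendant '[{"offset":[0,0,0],"rot":[0,0,0]},{"offset":[0,0,0],"rot":[0,0,0]},{"offset":[0,0,0],"rot":[0,0,0]},{"offset":[0,0,0],"rot":[0,0,0]},{"offset":[0,0,0],"rot":[0,0,0]},{"offset":[0,0,0],"rot":[0,0,0]}]'|grep force; python3 - <<'E'
from h import *
st();lip()
im=robot.camera('wrist'); s=robot.camera('top'); e=robot.camera('side')
cv2.imwrite('pics/w9.png',im[...,::-1]);cv2.imwrite('pics/t9.png',s[...,::-1]);cv2.imwrite('pics/s9.png',e[...,::-1])
c=robot.get_calibration('wrist'); st_=robot.read_state()
np.set_printoptions(suppress=True,precision=1)
X=scoop_pts([[.055,.045,.003],[.055,-.045,.003],[-.045,.045,.003],[-.045,-.045,.003]],st_["tcp_pos"],st_["ee_rot"],ORG); pp=proj('wrist',X,c); print(pp)
# brightness/texture inside the bowl floor: tablets have grey rims
g=cv2.cvtColor(im,cv2.COLOR_RGB2GRAY); m=np.zeros_like(g); cv2.fillConvexPoly(m,pp[[0,1,3,2]].astype(int),255); v=g[m>0]; print(v.min(),np.percentile(v,[1,5,10,25,50]),v.std())
E
```

```text
wrist_force: [0.3, -1.1, -0.4]
wrist_force: [-0.6, -1.4, -0.7]
t13.72 tcp [ 0.4678 -0.2511  0.2516] yaw-16.1 psi-29.1 roll0.0 F [-0.6 -1.4 -0.7] w0.0217 q [-0.56  0.38  1.38 -0.14  1.86  1.29]
lip [[522.7, -270.3, 68.0], [451.2, -248.8, 141.9]]
[[275.3  48.7]
 [377.7  49.6]
 [270.1 158.3]
 [382.1 159. ]]
50 [ 54.   70.  153.2 192.  196. ] 36.26541817833235
```

```bash
python3 - <<'E'
from h import *
p=robot.read_state()["tcp_pos"]
go([(p+[0,0,.02],-16,-38),(p+[-.02,0.005,.08],-16,-38),(p+[-.12,.03,.12],-16,-25)])
E
```

```text
offset [-1.7, 0.0, 1.0] rot [-0.1, -8.8, 0.0] n 1.2
offset [-6.0, 0.1, 5.7] rot [-0.1, -8.8, 0.0] n 1.5
offset [-4.5, 0.5, 16.6] rot [-0.1, 4.2, 0.0] n 2.7
```

```bash

python3 -m pendant '[{"offset":[-0.9,0,0.5],"rot":[0,-4.5,0]},{"offset":[-1.7,0,1],"rot":[0,-9,0]},{"offset":[-1.7,0,1],"rot":[0,-9,0]},{"offset":[-4,0,3.3],"rot":[0,-9,0]},{"offset":[-6,0.1,5.7],"rot":[0,-9,0]},{"offset":[-5.5,0.2,9],"rot":[0,-4,0]},{"offset":[-5,0.4,13],"rot":[0,0,0]},{"offset":[-4.5,0.5,16.6],"rot":[0,4,0]}]' | grep force; python3 -m pendant '[{"offset":[0,0,0],"rot":[0,0,0]},{"offset":[0,0,0],"rot":[0,0,0]}]'|grep force; python3 - <<'E'
from h import *
st();lip()
im=robot.camera('wrist'); s=robot.camera('top'); e=robot.camera('side')
cv2.imwrite('pics/w10.png',im[...,::-1]);cv2.imwrite('pics/t10.png',s[...,::-1]);cv2.imwrite('pics/s10.png',e[...,::-1])
a=cv2.resize(s[110:240,195:475],None,fx=2.85,fy=2.85,interpolation=2)[:,:800]; 
b=np.hstack([im[0:228,150:550],cv2.resize(e[60:260,200:550],(400,228),interpolation=2)])
cv2.imwrite('pics/m10.png',np.vstack([a[:,:798],b[:,:798]])[...,::-1]); print(a.shape)
E
```

```text
wrist_force: [-0.4, -1.6, 1.3]
wrist_force: [0.3, -0.7, -1.8]
t14.70 tcp [ 0.3474 -0.2215  0.3728] yaw-16.2 psi-24.8 roll0.2 F [ 0.3 -0.7 -1.8] w0.0213 q [-0.64 -0.02  1.6  -0.16  1.97  1.18]
lip [[415.3, -244.9, 194.2], [338.7, -221.7, 262.2]]
(370, 798, 3)
```

View pics/m10.png

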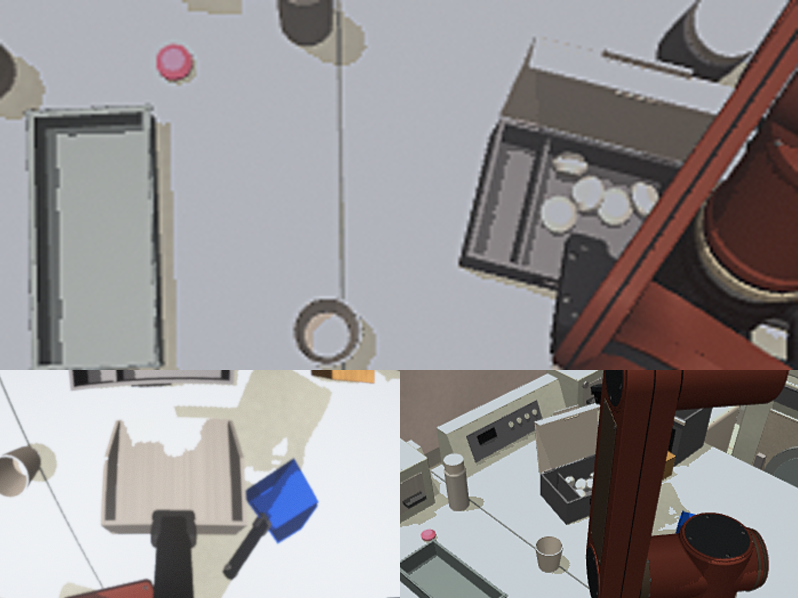

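All five tablets lie in the main compartment, seen at (570,163), (588,193), (614,206), (645,198) and (558,214). The tub and the scoop are empty. Next I'll put the scoop back at its original free spot.

```bash
python3 - <<'E'
from h import *
from k import ik
P,R6=np.load('P.npy'),np.load('R6.npy'); np.set_printoptions(suppress=True,precision=3)
T=[([.40,-.06,.34],-12,0),([.50,.034,.25],-10.1,15.6),([.5154,.0314,.13],-10.1,15.6),([.5154,.0314,.0935],-10.1,15.6)]
q=robot.read_state()["joint_pos"]
for t in T: q,e,r=ik(np.array(t[0]),t[1],t[2],P,R6,q); print(q,e<.1 and r<.01)
go(T)
E
```

```text
[-0.346 -0.376  1.904 -0.     1.614  1.435] True
[-0.073 -0.296  2.036 -0.031  1.131  1.684] True
[-0.076 -0.12   2.131 -0.036  0.86   1.691] True
[-0.076 -0.06   2.156 -0.038  0.775  1.695] True
offset [2.5, -17.0, -1.6] rot [-4.0, 25.3, 0.9] n 4.1
offset [7.6, -28.8, -11.8] rot [-6.1, 40.9, 0.6] n 3.9
offset [17.8, -29.0, -18.3] rot [-6.1, 40.9, 0.6] n 2.9
offset [21.1, -28.9, -19.9] rot [-6.1, 40.9, 0.6] n 0.9
```

```bash

python3 -m pendant '[{"offset":[0.6,-4,-0.4],"rot":[-1,6,0.2]},{"offset":[1.2,-8,-0.8],"rot":[-2,12,0.4]},{"offset":[1.8,-12.5,-1.2],"rot":[-3,18,0.7]},{"offset":[2.5,-17,-1.6],"rot":[-4,25,0.9]},{"offset":[3.8,-20,-4.2],"rot":[-4.5,29,0.8]},{"offset":[5.2,-23,-6.8],"rot":[-5,33,0.7]},{"offset":[6.4,-26,-9.4],"rot":[-5.5,37,0.6]},{"offset":[7.6,-28.8,-11.8],"rot":[-6,41,0.6]}]' | grep force; python3 -m pendant '[{"offset":[0,0,0],"rot":[0,0,0]},{"offset":[0,0,0],"rot":[0,0,0]},{"offset":[0,0,0],"rot":[0,0,0]},{"offset":[0,0,0],"rot":[0,0,0]}]'|grep force; python3 - <<'E'
from h import *
st();lip()
T=[([.5154,.0314,.13],-10.1,15.6),([.5154,.0314,.098],-10.1,15.6),([.5154,.0314,.0897],-10.1,15.6)]
go(T)
E
```

```text
wrist_force: [1.2, -0.9, -0.9]
wrist_force: [0.7, -0.2, -1.1]
t15.85 tcp [0.498  0.0313 0.2532] yaw-10.2 psi15.7 roll0.1 F [ 0.7 -0.2 -1.1] w0.0213 q [-0.08 -0.31  2.04 -0.03  1.14  1.68]
lip [[665.2, -2.2, 163.6], [562.0, 17.2, 163.5]]
offset [12.3, -0.3, 1.7] rot [-0.1, -0.1, -0.1] n 3.0
offset [15.4, -0.3, 2.5] rot [-0.1, -0.1, -0.1] n 0.8
offset [16.2, -0.4, 2.8] rot [-0.1, -0.1, -0.1] n 0.2
```

```bash

python3 -m pendant '[{"offset":[3,-0.1,0.4],"rot":[0,0,0]},{"offset":[6,-0.2,0.8],"rot":[0,0,0]},{"offset":[9,-0.3,1.2],"rot":[0,0,0]},{"offset":[12,-0.3,1.7],"rot":[0,0,0]},{"offset":[14,-0.3,2.1],"rot":[0,0,0]},{"offset":[15.4,-0.3,2.5],"rot":[0,0,0]},{"offset":[15.4,-0.3,2.5],"rot":[0,0,0]},{"offset":[15.4,-0.3,2.5],"rot":[0,0,0]}]' | grep force; python3 -c "
from h import *
st();lip()"; python3 -m pendant '[{"offset":[0.3,0,0.1],"rot":[0,0,0]},{"offset":[0.6,0,0.2],"rot":[0,0,0]},{"offset":[0.8,0,0.2],"rot":[0,0,0]},{"offset":[0.8,0,0.2],"rot":[0,0,0]},{"offset":[0.8,0,0.2],"rot":[0,0,0]}]'|grep force; python3 - <<'E'
from h import *
st();lip()
E
```

```text
wrist_force: [0.1, -0.6, -0.4]
t16.52 tcp [0.5155 0.0305 0.098 ] yaw-10.3 psi15.7 roll0.1 F [ 0.1 -0.6 -0.4] w0.0214 q [-0.07 -0.07  2.15 -0.04  0.79  1.7 ]
lip [[682.6, -3.2, 8.5], [579.4, 16.3, 8.4]]
wrist_force: [0.2, -0.3, -1.1]
t16.93 tcp [0.5158 0.0315 0.0901] yaw-10.2 psi15.8 roll0.1 F [ 0.2 -0.3 -1.1] w0.0216 q [-0.07 -0.05  2.15 -0.04  0.77  1.7 ]
lip [[683.1, -1.8, 0.9], [579.9, 17.5, 0.6]]
```

```bash

python3 -m pendant '[{"offset":[0.1,0,0],"rot":[0,0,0]},{"offset":[0.1,0,0],"rot":[0,0,0]},{"offset":[0.1,0,0],"rot":[0,0,0]},{"offset":[0.1,0,0],"rot":[0,0,0]},{"offset":[0.1,0,0],"rot":[0,0,0]},{"offset":[0.1,0,0],"rot":[0,0,0]},{"offset":[0.1,0,0],"rot":[0,0,0]}]' 6 60 | egrep "force|width";  python3 -m pendant '[{"offset":[-1.5,0,0],"rot":[0,0,0]},{"offset":[-3,0,0],"rot":[0,0,0]},{"offset":[-6,0,0],"rot":[0,0,0]},{"offset":[-9,0,0],"rot":[0,0,0]},{"offset":[-12,0,0],"rot":[0,0,0]},{"offset":[-15,0,0],"rot":[0,0,0]},{"offset":[-18,0,0],"rot":[0,0,0]},{"offset":[-18,0,0],"rot":[0,0,0]}]' | egrep "force|width"; python3 - <<'E'
from h import *
st()
c=robot.get_calibration('wrist'); im=robot.camera('wrist'); cv2.imwrite('pics/w11.png',im[...,::-1]); t=robot.camera('top'); cv2.imwrite('pics/t11.png',t[...,::-1]); s=robot.camera('side'); cv2.imwrite('pics/s11.png',s[...,::-1])
json.dump({k:np.array(v).tolist() for k,v in c.items()},open('w11.json','w'))
np.set_printoptions(suppress=True,precision=4)
# dark handle blob near the expected place
e=proj('wrist',[[.5185,.029,.089]],c)[0]; print('expected grip px',e)
g=cv2.cvtColor(im,cv2.COLOR_RGB2GRAY); m=(g<75).astype(np.uint8); n,l,S,C=cv2.connectedComponentsWithStats(m)
for i in range(1,n):
    if S[i,4]>150: print(S[i],C[i])
E
```

```text
wrist_force: [-0.8, 0.3, 1.0]
width: 0.0573
wrist_force: [0.6, -0.6, 1.0]
width: 0.0596
t18.18 tcp [0.4701 0.0404 0.2694] yaw-10.2 psi16.3 roll0.0 F [ 0.6 -0.6  1. ] w0.0596 q [-0.06 -0.41  2.08 -0.04  1.18  1.7 ]
expected grip px [325.2955 194.2231]
[ 10   0  32  11 186] [25.3925  3.172 ]
[ 133    0  126   50 3942] [199.1903  18.0157]
[264   0  40  11 331] [282.4743   4.0785]
[ 555    0   80   26 1056] [594.3153   8.0634]
[ 265    4   47   61 1863] [291.62    36.5636]
[   0   11  113  109 4446] [51.8592 60.7281]
[620  25  20  35 412] [632.1917  41.7961]
[ 588   76   52  136 3865] [615.962  144.0644]
[ 439   95  113  125 2318] [455.0319 160.6734]
[ 466   97  107  119 5775] [522.6892 152.4985]
[  49  100   64   54 1969] [ 83.8446 130.1326]
[    0   135   636   265 85489] [301.2336 319.582 ]
[   1  142   39   82 1899] [ 20.8162 182.8231]
[ 315  143   18   73 1104] [323.7111 179.8134]
[232 234  39  26 555] [255.9441 249.0667]
```

Handle blob at (324,180), where it was expected, so the scoop rests flat at its original spot. Next is the lid.

```bash
cat >> h.py <<'E'
def tip(lx,ztip,ly=0): return (np.array(disp(lx/1e3,ly/1e3,ztip/1e3+.019)),DY,0)
E
python3 - <<'E'
from h import *
from k import ik
P,R6=np.load('P.npy'),np.load('R6.npy'); np.set_printoptions(suppress=True,precision=3)
T=[([.52,-.02,.40],-12,0),([.62,-.12,.40],-15,0),tip(128,350),tip(128,203)]
A=[tip(*v) for v in((88,206),(58,203),(27,192),(0,174),(-21,149),(-35,119),(-40,99),(-74,100),(-74,86))]
q=robot.read_state()["joint_pos"]
for t in T+A: q,e,r=ik(np.array(t[0]),t[1],t[2],P,R6,q); print(np.round(t[0],3),q,e<.1 and r<.01)
go(T)
print(); go(A,T[-1][0],Rt(DY,0))
# lid now: top view + side corner check from known pictures (lid edge ends) in t11
E
```

```text
[ 0.52 -0.02  0.4 ] [-0.191 -0.083  1.55   0.     1.674  1.589] True
[ 0.62 -0.12  0.4 ] [-0.317  0.191  1.265  0.     1.685  1.516] True
[ 0.643 -0.274  0.369] [-0.517  0.361  1.117  0.     1.663  1.316] True
[ 0.643 -0.274  0.222] [-0.517  0.407  1.333 -0.     1.401  1.316] True
[ 0.604 -0.264  0.225] [-0.532  0.312  1.45  -0.     1.38   1.301] True
[ 0.575 -0.256  0.222] [-0.545  0.244  1.538 -0.     1.36   1.288] True
[ 0.545 -0.248  0.211] [-0.559  0.181  1.633 -0.     1.328  1.273] True
[ 0.519 -0.241  0.193] [-0.573  0.134  1.722 -0.     1.286  1.259] True
[ 0.499 -0.236  0.168] [-0.585  0.11   1.799 -0.     1.233  1.247] True
[ 0.485 -0.232  0.138] [-0.593  0.111  1.859 -0.     1.172  1.239] True
[ 0.48  -0.231  0.118] [-0.597  0.125  1.886 -0.     1.131  1.236] True
[ 0.448 -0.222  0.119] [-0.619  0.046  1.969 -0.     1.127  1.213] True
[ 0.448 -0.222  0.105] [-0.619  0.065  1.979 -0.     1.098  1.213] True
offset [-11.6, 5.0, -9.7] rot [1.8, -15.7, 0.2] n 3.8
offset [-8.4, 13.1, -20.9] rot [4.8, -15.7, 0.6] n 3.4
offset [-4.1, 27.9, -24.8] rot [4.8, -15.7, 0.6] n 3.8
offset [10.1, 27.9, -20.8] rot [4.8, -15.7, 0.6] n 3.5

offset [-0.3, 0.0, 4.0] rot [0.0, 0.0, 0.0] n 1.0
offset [0.0, 0.0, 7.0] rot [0.0, 0.0, 0.0] n 0.7
offset [1.1, 0.0, 10.1] rot [0.0, 0.0, 0.0] n 0.8
offset [2.9, 0.0, 12.8] rot [0.0, 0.0, 0.0] n 0.8
offset [5.4, 0.0, 14.9] rot [0.0, 0.0, 0.0] n 0.8
offset [8.4, 0.0, 16.3] rot [0.0, 0.0, 0.0] n 0.8
offset [10.4, 0.0, 16.8] rot [0.0, 0.0, 0.0] n 0.5
offset [10.3, 0.0, 20.2] rot [0.0, 0.0, 0.0] n 0.8
offset [11.7, 0.0, 20.2] rot [0.0, 0.0, 0.0] n 0.3
```

```bash

python3 -m pendant '[{"offset":[-5,1,-1],"rot":[0.5,-5,0]},{"offset":[-9,3,-5],"rot":[1,-10,0]},{"offset":[-11.6,5,-9.7],"rot":[1.8,-15.7,0.2]},{"offset":[-11,8,-14],"rot":[3,-15.7,0.4]},{"offset":[-9,11,-18],"rot":[4,-15.7,0.5]},{"offset":[-8.4,13.1,-20.9],"rot":[4.8,-15.7,0.6]},{"offset":[-8.4,13.1,-20.9],"rot":[4.8,-15.7,0.6]},{"offset":[-8.4,13.1,-20.9],"rot":[4.8,-15.7,0.6]}]' 0 20 | egrep "force|width";  python3 -c "
from h import *
st(); go([tip(128,350),tip(128,203)])"
```

```text
wrist_force: [-1.1, 0.2, -1.3]
width: 0.0149
t19.00 tcp [ 0.6229 -0.1248  0.3941] yaw-15.2 psi-0.3 roll0.1 F [-1.1  0.2 -1.3] w0.0149 q [-0.32  0.2   1.27 -0.    1.68  1.52]
offset [2.5, 13.9, -5.8] rot [-0.2, 0.3, -0.1] n 3.7
offset [17.2, 13.9, -5.9] rot [-0.2, 0.3, -0.1] n 3.5
```

```bash

python3 -m pendant '[{"offset":[0.6,3.5,-1.5],"rot":[0,0,0]},{"offset":[1.2,7,-3],"rot":[0,0,0]},{"offset":[1.8,10.5,-4.5],"rot":[0,0,0]},{"offset":[2.5,13.9,-5.8],"rot":[0,0,0]},{"offset":[2.5,13.9,-5.8],"rot":[0,0,0]},{"offset":[2.5,13.9,-5.8],"rot":[0,0,0]}]' | egrep "force|width";  python3 -c "
from h import *
st(); go([tip(128,203)])
c=robot.get_calibration('wrist'); im=robot.camera('wrist'); cv2.imwrite('pics/w12.png',im[...,::-1])
# project the lid edge line estimate and check pixel edges along a column between camera and lid
np.set_printoptions(suppress=True,precision=1)
print(proj('wrist',[disp(.093,.102,.243),disp(.093,-.102,.243),disp(.093,0,.253),disp(.128,0,.203)],c))
g=cv2.cvtColor(im,cv2.COLOR_RGB2GRAY); print(g[180:330:4,250].tolist(), g[180:330:4,390].tolist())"
```

```text
wrist_force: [0.7, 0.8, -0.9]
width: 0.0002
t19.50 tcp [ 0.6393 -0.271   0.3701] yaw-15.2 psi-0.4 roll-0.1 F [ 0.7  0.8 -0.9] w0.0002 q [-0.51  0.35  1.13 -0.    1.67  1.32]
offset [14.8, 0.2, -0.5] rot [-0.2, 0.4, 0.1] n 3.6
[[219.9 235.7]
 [430.9 234.7]
 [325.7 240.2]
 [325.3 190.5]]
[235, 235, 233, 232, 233, 232, 232, 106, 95, 172, 232, 222, 231, 162, 46, 50, 50, 41, 43, 49, 52, 62, 58, 57, 51, 40, 39, 37, 36, 36, 36, 39, 39, 47, 50, 22, 17, 16] [204, 199, 206, 204, 202, 200, 98, 92, 88, 107, 201, 198, 212, 144, 42, 36, 36, 34, 41, 37, 40, 36, 40, 35, 38, 35, 35, 32, 30, 30, 31, 33, 51, 53, 52, 24, 15, 21]
```

```bash
python3 -c "
from h import *
c=robot.get_calibration('wrist'); im=cv2.imread('pics/w12.png')
for r,z in((218,.243),(206,.243),(206,0),(218,0)):
    X=onz('wrist',[(250,r),(390,r)],z,c); d=X[:,:2]-DC; a=DY*D; print(r,z,np.round(np.c_[d@[np.cos(a),np.sin(a)],d@[-np.sin(a),np.cos(a)]]*1e3,0).tolist())
for col in(235,250,290,390,415): print(col,[im[r,col].tolist() for r in range(200,234,4)])
"
```

```text
218 0.243 [[111.0, 72.0], [110.0, -58.0]]
206 0.243 [[122.0, 71.0], [122.0, -58.0]]
206 0 [[58.0, 132.0], [58.0, -113.0]]
218 0 [[37.0, 134.0], [36.0, -114.0]]
235 [[239, 235, 232], [238, 234, 231], [237, 233, 231], [153, 150, 150], [172, 179, 187], [237, 232, 230], [231, 227, 221], [235, 230, 227], [151, 145, 143]]
250 [[237, 232, 229], [237, 233, 229], [102, 106, 108], [93, 94, 99], [162, 172, 177], [236, 232, 229], [228, 223, 218], [235, 232, 228], [171, 162, 158]]
290 [[76, 74, 73], [86, 91, 94], [93, 96, 100], [92, 96, 102], [97, 102, 110], [194, 208, 222], [179, 192, 206], [194, 208, 221], [152, 165, 177]]
390 [[185, 201, 203], [91, 98, 101], [85, 91, 98], [81, 87, 94], [97, 106, 114], [182, 199, 211], [182, 196, 209], [194, 210, 222], [130, 142, 154]]
415 [[187, 205, 207], [188, 205, 207], [186, 204, 206], [93, 102, 107], [104, 111, 120], [184, 199, 212], [182, 197, 212], [190, 205, 218], [102, 114, 124]]
```

```bash

python3 -m pendant '[{"offset":[3.5,0.1,-0.4],"rot":[0,0,0]},{"offset":[7,0.2,-0.5],"rot":[0,0,0]},{"offset":[10.5,0.2,-0.5],"rot":[0,0,0]},{"offset":[13,0.2,-0.5],"rot":[0,0,0]},{"offset":[14.8,0.2,-0.5],"rot":[0,0,0]},{"offset":[14.8,0.2,-0.5],"rot":[0,0,0]},{"offset":[14.8,0.2,-0.5],"rot":[0,0,0]}]' | egrep "force|width";  python3 -c "
from h import *
st(); go([tip(*v) for v in((88,206),(58,203),(27,192),(0,174),(-21,149),(-35,119),(-40,99))])"
```

```text
wrist_force: [-0.7, -0.5, 1.0]
width: 0.0004
t20.13 tcp [ 0.6443 -0.2705  0.2257] yaw-14.9 psi-0.1 roll-0.0 F [-0.7 -0.5  1. ] w0.0004 q [-0.51  0.41  1.32  0.    1.41  1.32]
offset [0.1, 0.4, 4.1] rot [0.1, 0.1, 0.0] n 1.0
offset [0.4, 0.4, 7.1] rot [0.1, 0.1, 0.0] n 0.7
offset [1.5, 0.4, 10.2] rot [0.1, 0.1, 0.0] n 0.8
offset [3.3, 0.4, 12.9] rot [0.1, 0.1, 0.0] n 0.8
offset [5.8, 0.4, 15.0] rot [0.1, 0.1, 0.0] n 0.8
offset [8.8, 0.4, 16.3] rot [0.1, 0.1, 0.0] n 0.8
offset [10.8, 0.4, 16.8] rot [0.1, 0.1, 0.0] n 0.5
```

```bash

python3 -m pendant '[{"offset":[0,0.1,1.5],"rot":[0,0,0]},{"offset":[0.1,0.2,3],"rot":[0,0,0]},{"offset":[0.1,0.3,4.3],"rot":[0,0,0]}]' | egrep "force"; python3 -m pendant '[{"offset":[0.1,0,1.5],"rot":[0,0,0]},{"offset":[0.3,0,2.8],"rot":[0,0,0]},{"offset":[0.8,0,4.3],"rot":[0,0,0]},{"offset":[1.4,0,5.9],"rot":[0,0,0]}]' | egrep "force";  python3 -c "
from h import *
st(); go([tip(*v) for v in((0,174),(-21,149),(-35,119),(-40,99))])"
```

```text
wrist_force: [2.4, 0.2, -0.5]
wrist_force: [0.8, -0.1, -0.2]
t20.72 tcp [ 0.5471 -0.2491  0.2158] yaw-15.0 psi0.4 roll0.1 F [ 0.8 -0.1 -0.2] w0.0005 q [-0.56  0.18  1.63  0.    1.33  1.27]
offset [2.3, -0.1, 2.9] rot [0.0, -0.4, -0.1] n 0.9
offset [4.7, -0.1, 5.1] rot [0.0, -0.4, -0.1] n 0.8
offset [7.7, -0.1, 6.5] rot [0.0, -0.4, -0.1] n 0.8
offset [9.7, -0.1, 7.0] rot [0.0, -0.4, -0.1] n 0.5
```

```bash

python3 -m pendant '[{"offset":[1.1,0,1.5],"rot":[0,0,0]},{"offset":[2.3,0,2.9],"rot":[0,0,0]},{"offset":[3.5,0,4],"rot":[0,0,0]},{"offset":[4.7,0,5.1],"rot":[0,0,0]}]' | egrep "force"; python3 -m pendant '[{"offset":[1.5,0,0.7],"rot":[0,0,0]},{"offset":[3,0,1.4],"rot":[0,0,0]},{"offset":[4,0,1.7],"rot":[0,0,0]},{"offset":[4,0,1.7],"rot":[0,0,0]}]' | egrep "force";  python3 -c "
from h import *
st(); go([tip(*v) for v in((-40,105),(-40,99),(-74,110))])
t=robot.camera('top'); cv2.imwrite('pics/t13.png',t[...,::-1]); s=robot.camera('side'); cv2.imwrite('pics/s13.png',s[...,::-1])"
```

```text
wrist_force: [1.3, -1.1, 0.4]
wrist_force: [-0.2, -0.3, -0.5]
t21.38 tcp [ 0.4793 -0.2308  0.1245] yaw-15.0 psi-0.0 roll0.0 F [-0.2 -0.3 -0.5] w0.0002 q [-0.6   0.12  1.88 -0.    1.15  1.24]
offset [0.1, -0.0, -0.1] rot [0.0, 0.0, -0.0] n 0.0
offset [0.7, -0.0, -0.1] rot [0.0, 0.0, -0.0] n 0.1
offset [-0.4, -0.0, 3.3] rot [0.0, 0.0, -0.0] n 0.9
```

```bash
python3 - <<'E'
from h import *
np.set_printoptions(suppress=True,precision=0)
a=cv2.imread('pics/side0.png');b=cv2.imread('pics/s13.png');t0=cv2.imread('pics/top0.png');t=cv2.imread('pics/t13.png')
for p in [(330,110),(335,130),(340,120),(347,123),(330,140)]: print(p,a[p[1],p[0]],b[p[1],p[0]])
for ph in (96,60,30,10,4): 
    X=[disp(.075-.162*np.cos(ph*D)+.006*np.sin(ph*D),y,.081+.162*np.sin(ph*D)+.006*np.cos(ph*D)) for y in(.102,.06,-.102)]
    print(ph,'top',proj('top',X).tolist(),'side',proj('side',X).tolist())
# difference mask extents in side image region
d=(np.abs(a.astype(int)-b).max(2)>40)[80:220,300:420]; ys,xs=np.nonzero(d); print(xs.min()+300,xs.max()+300,ys.min()+80,ys.max()+80)
for r in range(90,200,10): print(r,b[r,315:375:5,1].tolist(),a[r,315:375:5,1].tolist())
E
```

```text
(330, 110) [ 95 107 113] [134 149 150]
(335, 130) [ 96 107 114] [209 203 195]
(340, 120) [ 96 107 114] [72 71 69]
(347, 123) [ 95 107 114] [52 53 53]
(330, 140) [ 97 107 114] [208 203 195]
96 top [[380.38241194679296, 126.18569786770097], [396.43699795328223, 130.18601959795285], [458.4644336465859, 145.64139781670167]] side [[317.84158547093574, 106.38419391120873], [329.5583686910823, 102.71904696139576], [372.7054964455548, 89.22212031257126]]
60 top [[370.6017650798676, 164.53354563343575], [386.5893029749724, 168.53100044722285], [448.35728990294683, 183.97520069263857]] side [[333.84453878909284, 127.23929003845329], [345.8056739441241, 123.23902017217522], [389.7832067276177, 108.53121887180578]]
30 top [[362.10019781343397, 191.01956112803538], [377.32004501107997, 194.834310113039], [436.117411229545, 209.57146155681082]] side [[343.8731310664707, 153.36825101199773], [355.7316067681637, 149.1074561748553], [399.3320984323807, 133.44163584069162]]
10 top [[357.8782036084468, 201.06560890593101], [372.3949992819287, 204.7075651940712], [428.472273034474, 218.7761643779748]] s
[... 973 characters left out ...]
7, 107, 107, 108]
140 [203, 202, 203, 203, 204, 119, 6, 43, 21, 113, 85, 29] [193, 165, 115, 107, 108, 106, 107, 112, 59, 43, 41, 44]
150 [204, 204, 204, 202, 203, 204, 204, 57, 209, 156, 3, 29] [193, 196, 153, 40, 44, 43, 44, 44, 42, 43, 42, 42]
160 [203, 204, 48, 36, 208, 203, 204, 113, 146, 147, 82, 29] [194, 194, 44, 37, 44, 45, 43, 67, 114, 110, 110, 110]
170 [203, 203, 42, 47, 49, 99, 176, 206, 100, 110, 10, 30] [194, 194, 41, 46, 47, 96, 44, 45, 33, 110, 73, 23]
180 [203, 203, 203, 207, 47, 46, 48, 39, 46, 47, 17, 29] [194, 194, 193, 197, 46, 45, 46, 43, 45, 42, 42, 33]
190 [203, 203, 202, 203, 203, 130, 47, 45, 41, 140, 19, 30] [194, 194, 194, 193, 194, 123, 46, 43, 40, 131, 198, 31]
```

The lid has come down: the side image shows its corner at about (350,172), which corresponds to roughly 5-8°. Next I press the front edge.

```bash

python3 -m pendant '[{"offset":[-1.2,0,0],"rot":[0,0,0]},{"offset":[-1.2,0,1.7],"rot":[0,0,0]},{"offset":[-1.2,0,3.2],"rot":[0,0,0]},{"offset":[-1.2,0,3.2],"rot":[0,0,0]}]' | egrep "force"; python3 -m pendant '[{"offset":[0.6,0,0],"rot":[0,0,0]},{"offset":[1.2,0,0],"rot":[0,0,0]},{"offset":[1.7,0,0],"rot":[0,0,0]},{"offset":[1.7,0,0],"rot":[0,0,0]}]' | egrep "force";  python3 -c "
from h import *
st(); go([tip(-74,96),tip(-74,88),tip(-74,85)])"
```

```text
wrist_force: [0.9, -0.3, 0.6]
wrist_force: [-0.7, 0.4, -0.3]
t22.15 tcp [ 0.4486 -0.2229  0.1183] yaw-15.0 psi-0.1 roll-0.0 F [-0.7  0.4 -0.3] w0.0010 q [-0.62  0.05  1.96 -0.    1.13  1.21]
offset [0.3, -0.1, 0.1] rot [-0.0, 0.1, 0.0] n 0.1
offset [1.1, -0.1, 0.1] rot [-0.0, 0.1, 0.0] n 0.2
offset [1.4, -0.1, 0.1] rot [-0.0, 0.1, 0.0] n 0.1
```

```bash

for i in 1 2; do :; done
python3 -m pendant '[{"offset":[0.3,0,0],"rot":[0,0,0]},{"offset":[0.3,0,0],"rot":[0,0,0]}]' | egrep "force|tcp"; python3 -m pendant '[{"offset":[0.3,0,0],"rot":[0,0,0]},{"offset":[0.3,0,0],"rot":[0,0,0]}]' | egrep "force|tcp"; python3 -m pendant '[{"offset":[0.3,0,0],"rot":[0,0,0]},{"offset":[0.3,0,0],"rot":[0,0,0]}]' | egrep "force|tcp"; python3 -m pendant '[{"offset":[0.2,0,0],"rot":[0,0,0]},{"offset":[0.2,0,0],"rot":[0,0,0]}]' | egrep "force|tcp"; python3 -m pendant '[{"offset":[0.2,0,0],"rot":[0,0,0]},{"offset":[0.2,0,0],"rot":[0,0,0]}]' | egrep "force|tcp"
```

```text
tcp_pos: [0.449, -0.2232, 0.1164]
wrist_force: [0.7, 0.7, 0.9]
tcp_pos: [0.4489, -0.2232, 0.1137]
wrist_force: [-1.1, 0.5, 2.7]
tcp_pos: [0.4488, -0.2232, 0.1103]
wrist_force: [0.6, -0.4, -0.2]
tcp_pos: [0.4487, -0.2231, 0.1081]
wrist_force: [-0.2, 1.1, -0.4]
tcp_pos: [0.4489, -0.2233, 0.1065]
wrist_force: [0.0, -0.9, -0.2]
```

```bash

python3 -m pendant '[{"offset":[0.2,0,0],"rot":[0,0,0]},{"offset":[0.2,0,0],"rot":[0,0,0]}]' | egrep "force|tcp"; python3 -m pendant '[{"offset":[0.1,0,0],"rot":[0,0,0]},{"offset":[0.1,0,0],"rot":[0,0,0]}]' | egrep "force|tcp"; python3 -m pendant '[{"offset":[0.1,0,0],"rot":[0,0,0]},{"offset":[0.1,0,0],"rot":[0,0,0]}]' | egrep "force|tcp"; python3 -m pendant '[{"offset":[0.1,0,0],"rot":[0,0,0]},{"offset":[0.1,0,0],"rot":[0,0,0]}]' | egrep "force|tcp"
```

```text
tcp_pos: [0.449, -0.2233, 0.1062]
wrist_force: [-5.2, 1.9, 12.0]
tcp_pos: [0.449, -0.2234, 0.106]
wrist_force: [-8.4, 4.6, 20.0]
tcp_pos: [0.4491, -0.2234, 0.1059]
wrist_force: [-10.5, 6.8, 26.8]
tcp_pos: [0.4491, -0.2234, 0.1058]
wrist_force: [-13.0, 8.5, 32.4]
```

```bash

python3 -m pendant '[{"offset":[-1,0,0],"rot":[0,0,0]},{"offset":[-4,0,0],"rot":[0,0,0]},{"offset":[-8,0,0],"rot":[0,0,0]},{"offset":[-12,0,0],"rot":[0,0,0]},{"offset":[-16,0,0],"rot":[0,0,0]},{"offset":[-18,0,0],"rot":[0,0,0]},{"offset":[-18,3,2],"rot":[0,0,0]},{"offset":[-18,6,4],"rot":[0,0,0]}]' | egrep "force|tcp"; python3 -m pendant '[{"offset":[0,3,2],"rot":[0,0,0]},{"offset":[0,6,4],"rot":[0,0,0]},{"offset":[0,9,5],"rot":[0,0,0]},{"offset":[0,12,5],"rot":[0,0,0]},{"offset":[0,16,5],"rot":[0,0,0]},{"offset":[0,20,5],"rot":[0,0,0]},{"offset":[0,20,5],"rot":[0,0,0]},{"offset":[0,20,5],"rot":[0,0,0]}]' | egrep "force|tcp"; python3 - <<'E'
from h import *
st(); np.set_printoptions(suppress=True,precision=3)
t=robot.camera('top'); cv2.imwrite('pics/t14.png',t[...,::-1]); s=robot.camera('side'); cv2.imwrite('pics/s14.png',s[...,::-1]); b=s[...,::-1]
# lid near-left top corner column profiles in the side view, expected for shut / on catch
for ph in (0,.07): 
    X=[disp(.075-.162*np.cos(ph)+.006*np.sin(ph),y,.081+.162*np.sin(ph)+.006*np.cos(ph)) for y in(.102,.06)]
    print(ph,proj('side',X).tolist(),proj('top',X).tolist())
for col in(346,350,354,358): print(col,list(zip(range(162,192,2),b[162:192:2,col,1].tolist())))
# scoop and bystanders: change between first and last views (top)
a=cv2.imread('pics/top0.png'); d=np.abs(a.astype(int)-t[...,::-1]).max(2)>45
n,l,S,C=cv2.connectedComponentsWithStats(d.astype(np.uint8))
for i in range(1,n):
    if S[i,4]>25: print(S[i],C[i])
E
```

```text
tcp_pos: [0.3956, -0.271, 0.284]
wrist_force: [-0.0, -0.3, -0.6]
tcp_pos: [0.2934, -0.4521, 0.2806]
wrist_force: [1.0, 0.8, -0.4]
t24.98 tcp [ 0.2934 -0.4521  0.2806] yaw-15.2 psi-0.1 roll-0.1 F [ 1.   0.8 -0.4] w0.0002 q [-1.14 -0.01  1.7   0.    1.45  0.69]
0 [[347.18623221609323, 178.14169449060753], [358.7022698740482, 173.75106649494276]] [[356.39471397838304, 203.45295813863024], [370.54614835331734, 207.00408211716024]]
0.07 [[347.18494323156557, 175.22620510978558], [358.7566694047953, 170.84288241340988]] [[356.93632487925504, 202.70562248733356], [371.2340204352753, 206.2931807551733]]
346 [(162, 197), (164, 197), (166, 196), (168, 196), (170, 195), (172, 195), (174, 197), (176, 199), (178, 44), (180, 48), (182, 48), (184, 61), (186, 42), (188, 44), (190, 42)]
350 [(162, 197), (164, 146), (166, 197), (168, 197), (170, 195), (172, 196), (174, 195), (176, 196), (178, 66), (180, 97), (182, 97), (184, 66), (186, 43), (188, 44), (190, 43)]
354 [(162, 195), (164, 196), (166, 195), (168, 198), (170, 195), (172, 196), (174, 199), (176, 91), (178, 97), (180, 98), (182, 96), (184, 42
[... 531 characters left out ...]
9]
[597 223  43  17 268] [620.466 229.616]
[  304   236   336   164 18093] [466.112 318.335]
[569 240  21  17 103] [577.437 246.398]
[444 290  20  14 121] [453.504 296.149]
[586 300  46  34 620] [613.582 315.29 ]
[262 308  13   8  26] [267.923 311.5  ]
[ 189  317   93   83 4288] [244.743 370.15 ]
[633 323   7   8  29] [636.31  326.448]
[547 324  68  44 994] [584.255 342.178]
[616 335   6   7  27] [618.444 338.   ]
[626 339  14   8  40] [632.975 343.2  ]
[549 342  76  34 118] [590.542 359.169]
[308 357   8  25  96] [312.656 365.635]
[316 368  83  32 766] [358.82 390.3 ]
[ 532  371   98   29 1701] [577.721 388.082]
[622 372  18   7  78] [630.295 374.282]
[285 388  14  12  33] [292.485 393.364]
```

```bash
python3 -c "
from plant import robot
print(robot.finish_job())"
```

```text
the job is handed in; nothing more can be done
None
```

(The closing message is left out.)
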